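Make up two sampling kits

TASK

Make up two sampling kits from the stock on the bench. The green tray gets the orange-capped tube and the black-capped vial; the yellow tray gets the blue marker and the white-capped vial: in each tray lay the long item centred on and in line with the long grey mark, and stand the vial upright in the middle of the round grey mark. Keep the vials upright throughout, and leave the blue-capped tube, the red marker and the petri dish where they are.

Things in the scene. Friction and masses are not known exactly. Their poses are not given: they have to be found in the camera images.
- green_tray: green plastic kit tray, fixed, 135 (x) x 190 (y) x 8 mm, with a raised grip along each end (y = +-89 mm, 8 mm thick, 100 mm along x, top 16.5 mm above the worktop). Origin: centre of its underside, z up. Flat grey marks on its top: a long one, 148 mm along y, 24 mm wide, centred at x = -36, y = 0 mm; a round one, 38 mm across, centred at x = +36, y = 0 mm
- yellow_tray: yellow plastic kit tray, fixed, 135 (x) x 190 (y) x 8 mm, with a raised grip along each end (y = +-89 mm, 8 mm thick, 100 mm along x, top 16.5 mm above the worktop). Origin: centre of its underside, z up. Flat grey marks on its top: a long one, 148 mm along y, 24 mm wide, centred at x = -36, y = 0 mm; a round one, 38 mm across, centred at x = +36, y = 0 mm
- tube_orange_c (a point): a plastic test tube with a conical tip and an orange screw cap, 18 mm thick, 116 mm long along its y, lying on a 2 mm thick grey-blue bench mat. Point: its centre, 9 mm above what it lies on; z up when it lies as at the start
- marker_blue_c (a point): a white felt marker with a blue cap, 12 mm wide, 13 mm thick, 140 mm long along its y, lying on a 2 mm thick grey-blue bench mat. Point: its centre, 6.5 mm above what it lies on; z up when it lies as at the start
- vial_white_c (a point): a small clear screw-cap glass vial with a white cap, standing upright on the 2 mm bench mat; 44 mm high, body 23 mm across up to 27 mm, cap 18 mm across above. Point: on its axis half-way up, 22 mm above its foot; z towards the cap
- vial_black_c (a point): a small clear screw-cap glass vial with a black cap, standing upright on the 2 mm bench mat; 44 mm high, body 23 mm across up to 27 mm, cap 18 mm across above. Point: on its axis half-way up, 22 mm above its foot; z towards the cap
- tube_blue_c (a point): a plastic test tube with a conical tip and a blue screw cap, 18 mm thick, 116 mm long along its y, lying on a 2 mm thick grey-blue bench mat. Point: its centre, 9 mm above what it lies on; z up when it lies as at the start; part of the stock that stays where it is
- marker_red_c (a point): a white felt marker with a red cap, 12 mm wide, 13 mm thick, 140 mm long along its y, lying on a 2 mm thick grey-blue bench mat. Point: its centre, 6.5 mm above what it lies on; z up when it lies as at the start; part of the stock that stays where it is
- dish_c (a point): a clear petri dish with a red filling, 89 mm across, 15 mm high, lying flat, a bystander. Point: its centre, half-way up; z up

How it is judged:
At the end, for the whole second after the job is handed in: Orange tube (green tray), blue marker (yellow): within 12 mm across, 15 mm along and 12 deg of the long mark. Black-capped vial (green), white-capped (yellow): upright, within 12 mm in tray x and y of the round mark. All at rest; blue-capped tube, red marker, dish within 25 mm of their start (x of tube_orange_c in the frame of green_tray between -0.048 and -0.024 m and y of tube_orange_c in the frame of green_tray between -0.015 and 0.015 m and z of tube_orange_c in the frame of green_tray between 0.012 and 0.022 m and angle between the y axis of tube_orange_c and the y axis of green_tray, either way round below 0.21 rad and linear speed of each of tube_orange, vial_black, marker_blue, vial_white below 0.02 m/s and x of vial_black_c in the frame of green_tray between 0.024 and 0.048 m and y of vial_black_c in the frame of green_tray between -0.012 and 0.012 m and z of vial_black_c in the frame of green_tray between 0.025 and 0.035 m and angle between each of vial_black_c, vial_white_c's own z axis and vertical below 0.15 rad and x of marker_blue_c in the frame of yellow_tray between -0.048 and -0.024 m and y of marker_blue_c in the frame of yellow_tray between -0.015 and 0.015 m and z of marker_blue_c in the frame of yellow_tray between 0.0095 and 0.0195 m and angle between the y axis of marker_blue_c and the y axis of yellow_tray, either way round below 0.21 rad and x of vial_white_c in the frame of yellow_tray between 0.024 and 0.048 m and y of vial_white_c in the frame of yellow_tray between -0.012 and 0.012 m and z of vial_white_c in the frame of yellow_tray between 0.025 and 0.035 m and distance of each of tube_blue_c, marker_red_c, dish_c from where it was at the start of the episode below 0.025 m); the robot touches nothing.
It fails at once if the blue-capped tube was moved by more than 25 mm (distance of tube_blue_c from where it was at the start of the episode above 0.025 m).
It fails at once if the red marker was moved by more than 25 mm (distance of marker_red_c from where it was at the start of the episode above 0.025 m).
It fails at once if the petri dish was moved by more than 25 mm (distance of dish_c from where it was at the start of the episode above 0.025 m).
It fails at once if the white-capped vial was tipped by more than 45 degrees (angle between vial_white_c's own z axis and vertical above 0.785 rad).
It fails at once if the black-capped vial was tipped by more than 45 degrees (angle between vial_black_c's own z axis and vertical above 0.785 rad).
It also fails if it takes over 96 s, if anything falls off the work surface, if the arm or the gripper's body presses on something with over 40 N, if the wrist force passes 120 N, or if a joint passes its speed limit or range.

ROBOT

A 7-joint arm with a two-finger parallel gripper is mounted at the origin on a cart in front of the work surface, level with it; the furniture and walls round the work are solid. World frame = base frame: x ahead of the robot, y to its left, z up, the work surface at z = 0. Lengths are in m, angles in rad, forces in N, time in s.
With the tool pointing down it reaches from about 0.4 to 0.875 m from the base axis. Payload 19.3 kg.
Tool frame: the origin (TCP) lies between the finger pads; the fingertips stand 17 mm ahead of it and the grasp point (between the pads) lies 2 mm behind it; x points along the fingers, y is the direction in which the jaws open and shut, and the axes are right-handed (so a half turn about x gives the same grasp; the last joint's range is limited). The gripper opens to 85 mm and grips with 20 to 120 N. Pads are 22 mm wide; open, the fingers measure 114 mm over their backs; the gripper's body (76 mm by 85 mm) begins 54 mm behind the grasp point. The pads swing forward as they close: fully open they stand 13 mm farther back than shut.
Start: joints at [-1.404, 0.521, -0.036, 1.599, 0.021, 1.021, -0.113], TCP at [0.147, 0.608, 0.248] pointing down, gripper open.
Joint ranges: [-2.91, 2.91], [-0.3, 2.13], [-1.5, 1.42], [0.17, 2.43], [-1.26, 4.41], [0.16, 1.93], [-2.52, 2.52]. Speed limits (rad/s): [1.89, 1.89, 2.39, 2.39, 3.01, 3.01, 3.01].

INTERFACE

Orientations are given as [roll, pitch, yaw] about the fixed x, y, z axes, in that order (R = Rz(yaw) Ry(pitch) Rx(roll)).
In Python, from workcell import bot gives the robot as it stands.
- The arm moves only by the shell command python3 -m creep 'ROWS' [FORCE]. ROWS is JSON, a list of rows, each an object of numbers: "wx", "wy", "wz": the turn, a rotation vector about the tool's x, y, z in degrees; "tx", "ty", "tz": the shift along the tool's x, y, z in m; "claw": the closure, from 0 (fully open) to 1 (shut). A call has 1 to 8 rows; each row is the pose to reach, as a shift and turn from the pose measured when the call began, along the tool's axes at that moment; what a row does not reach only later rows make up. A row lasts 1/10 s, in which the tool goes at most 50 mm and 8.59 degrees, less where a joint would pass 70% of its speed; a pose out of reach is approached as far as the arm can. A call with a gripper value outside its range is refused whole. The fingers move at their own pace and stop on an object; FORCE is the grip in N (left out, the last holds). Time passes only in rows, so rows that repeat a pose let the fingers close. It gives the time, the measured TCP pose, the force and the opening at its end, in the units of the state.
- bot.observe(): the state, without advancing time (a new reading comes with each control period).
- bot.grab_frame(name): name is "scene" or "top" or "wrist"; returns the picture (384x512x3 uint8, blue, green, red); there is no depth.
- bot.get_calibration(name): a dict with "fx", "fy", "cx", "cy" (pixels), "dist_coeffs" ([k1, k2, p1, p2, k3] as OpenCV has them; the pictures are not rectified), "R" (3x3) and "t" (3): a world point X has camera coordinates R X + t. Camera axes: x right, y down, z forward; pixel columns grow to the right and rows downward; lengths in m; the calibration is good to about 2 mm. A picture is of the moment at which its call begins: read the wrist's pose just before it. get_calibration takes no time and is no camera call; for the wrist camera it gives the pose at the moment of the call.
- bot.job_done(): hands the job in, once; it reports no verdict.
The state is a dict: "clock": time; "qpos": joint angles; "qd": joint speeds; "joint_efforts": joint torques, N m; "position": TCP position; "tool_rot": TCP orientation; "force": force on the tool from outside, world axes, zero at the start; "moment": the same for the moment, N m; "grip_width": finger opening in m.
Only numpy, scipy, OpenCV 4.12 (cv2) and the standard library are available. Lean on these libraries where they do the work, as an engineer would, in place of code of your own. Each camera call takes 0.05 s, during which the arm holds its last target.

## Working session

There is one attempt and no reset: what is moved stays moved. The work goes in short steps, Python scripts to look and compute and a shell command to move; the robot and the scene stay as the last step left them, time stands still between calls to the robot, and variables do not carry over. Pictures are saved under pics/ and viewed, and the job is handed in when it is done.

```bash
mkdir -p pics; ls
python3 - <<'E'
from workcell import bot
import cv2,numpy as np
print(bot.observe())
for n in("scene","top","wrist"):
    c=bot.get_calibration(n); print(n,c)
    cv2.imwrite(f"pics/{n}0.png",bot.grab_frame(n))
E
```

```text
pics
{'clock': 0.0, 'qpos': array([-1.40422598,  0.52198632, -0.03634963,  1.60000338,  0.02115141,
        1.02112477, -0.11280747]), 'qd': array([-1.49405690e-03, -7.32544212e-04, -9.43663295e-04,  8.10990634e-05,
        8.76047350e-05,  1.13572960e-04, -3.96548316e-04]), 'joint_efforts': array([-3.19697956e-04, -9.27106619e+01,  1.97981469e+00, -3.69931197e+01,
        1.78781088e-02,  8.11443228e-03,  1.27588692e-05]), 'position': array([0.14653668, 0.60724294, 0.24774438]), 'tool_rot': array([-1.54429608,  1.56965668, -1.78109009]), 'force': array([-0.52091876,  0.5265116 , -0.48687848]), 'moment': array([ 0.04489454, -0.03443098, -0.03958567]), 'grip_width': 0.08553170899229229}
scene {'fx': 362.67551240503377, 'fy': 362.67551240503377, 'cx': 256.2278512890538, 'cy': 188.65353312512948, 'dist_coeffs': array([-0.0669226,  0.       ,  0.       ,  0.       ,  0.       ]), 'R': array([[ 0.65485786, -0.75571074,  0.00790371],
       [-0.5108949 , -0.45037183, -0.73222375],
       [ 0.55690896,  0.47546451, -0.68101829]]), 't': array([-0.3377096 ,  0.28594497,  0.85973264])}
top {'fx': 491.3527671071049, 'fy': 491.3527671071049, 'cx': 259.61930922250434, 'cy': 194.29240972827228, 'dist_coeffs': array([0.06421545, 0.        , 0.        , 0.        , 0.        ]), 'R': array([[ 0.02009258, -0.99979407, -0.00284761],
       [-0.9805075 , -0.01914803, -0.1955464 ],
       [ 0.19545161,  0.00672113, -0.98069032]]), 't': array([1.12258769e-03, 5.22388475e-01, 1.17751134e+00])}
wrist {'fx': 338.2573416572691, 'fy': 338.2573416572691, 'cx': 253.8356832888304, 'cy': 194.78377979074654, 'dist_coeffs': array([-0.08984428,  0.        ,  0.        ,  0.        ,  0.        ]), 'R': array([[ 2.33943871e-01,  9.72249976e-01, -4.99690316e-04],
       [ 9.34216894e-01, -2.24649904e-01,  2.77076190e-01],
       [ 2.69275064e-01, -6.52870956e-02, -9.60847821e-01]]), 't': array([-0.62453555, -0.03729074,  0.3780567 ])}
```

View pics/scene0.png

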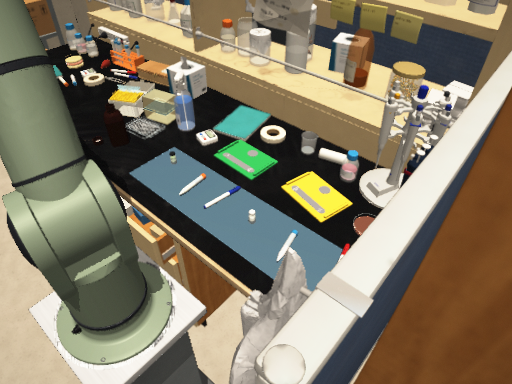

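View pics/top0.png

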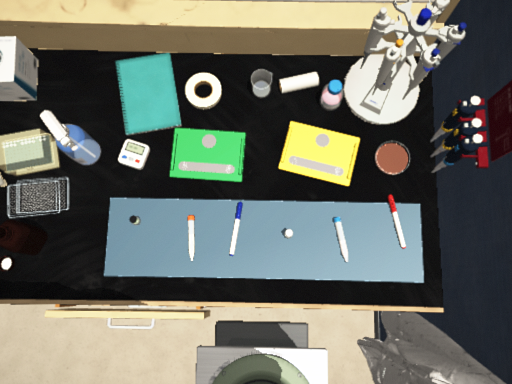

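View pics/wrist0.png

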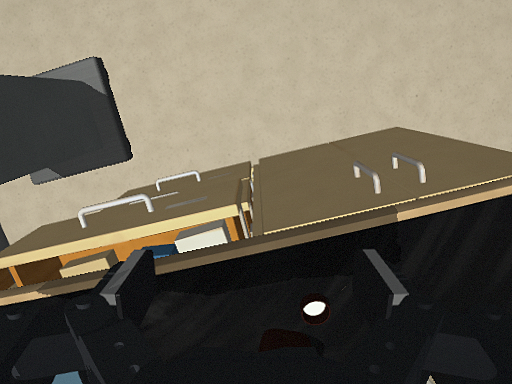

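The top view shows everything: black vial (135,219), orange tube (191,238), blue marker (236,228), white vial (288,233), blue tube (341,240), red marker (398,222), green tray (208,154), yellow tray (319,153). I'll measure these by colour.

```bash
cat > h.py <<'E'
import cv2,numpy as np
from workcell import bot
from scipy.spatial.transform import Rotation as Ro
def ray(cal,uv,z):
    K=np.array([[cal['fx'],0,cal['cx']],[0,cal['fy'],cal['cy']],[0,0,1.]])
    p=cv2.undistortPoints(np.array(uv,float).reshape(-1,1,2),K,np.array(cal['dist_coeffs'])).reshape(-1,2)
    R=np.array(cal['R']);t=np.array(cal['t'])
    C=-R.T@t; d=np.c_[p,np.ones(len(p))]@R
    return C+d*((z-C[2])/d[:,2])[:,None]
def proj(cal,X):
    K=np.array([[cal['fx'],0,cal['cx']],[0,cal['fy'],cal['cy']],[0,0,1.]])
    r,_=cv2.Rodrigues(np.array(cal['R']))
    return cv2.projectPoints(np.array(X,float).reshape(-1,1,3),r,np.array(cal['t']),K,np.array(cal['dist_coeffs']))[0].reshape(-1,2)
def blobs(m,amin=8):
    n,l,s,c=cv2.connectedComponentsWithStats(m.astype(np.uint8))
    return [(s[i],c[i],np.argwhere(l==i)[:,::-1]) for i in range(1,n) if s[i][4]>=amin]
E
python3 - <<'E'
from h import *
im=cv2.imread('pics/top0.png')
cv2.imwrite('pics/top0b.png',cv2.resize(im[185:285,95:430],None,fx=2.38,fy=2.38,interpolation=cv2.INTER_NEAREST))
cal=bot.get_calibration('top')
hsv=cv2.cvtColor(im,cv2.COLOR_BGR2HSV).astype(int);H,S,V=hsv[...,0],hsv[...,1],hsv[...,2]
roi=np.zeros(H.shape,bool);roi[195:282,104:425]=1
for nm,m,z in[('green',(H>45)&(H<75)&(S>120)&(V>80),.008),('yellow',(H>22)&(H<35)&(S>150)&(V>120),.008)]:
    b=max(blobs(m),key=lambda b:b[0][4])
    mm=np.zeros(H.shape,np.uint8);mm[b[2][:,1],b[2][:,0]]=1
    cs,_=cv2.findContours(mm,cv2.RETR_EXTERNAL,cv2.CHAIN_APPROX_NONE)
    c=max(cs,key=len).reshape(-1,2); w=ray(cal,c,z)[:,:2]
    r=cv2.minAreaRect((w*1000).astype(np.float32)); print(nm,'rect mm',r)
    hole=cv2.drawContours(np.zeros(H.shape,np.uint8),[max(cs,key=len)],-1,1,-1)
    g=(hole>0)&(S<70)
    for s,cc,p in blobs(cv2.erode(g.astype(np.uint8),None)if 0 else g,40):
        w=ray(cal,p,z)[:,:2]; r=cv2.minAreaRect((w*1000).astype(np.float32)); print('  mark',s[4],w.mean(0),r)
white=roi&(S<60)&(V>150)
for nm,m in[('white',white),('orange',roi&(H<18)&(S>120)&(V>120)&(H>4)),('blue',roi&(H>95)&(H<130)&(S>190)),('red',roi&((H<5)|(H>172))&(S>130)),('dark',roi&(V<60))]:
    for s,c,p in blobs(m,8): print(nm,s,c.round(1),ray(cal,[c],.012)[0].round(4))
E
```

```text
green rect mm ((636.5440063476562, 150.90582275390625), (192.1405029296875, 137.24436950683594), 86.95106506347656)
  mark 156 [0.67289584 0.14977671] ((673.4458618164062, 149.9587860107422), (35.943260192871094, 34.38288497924805), 2.097719669342041)
  mark 485 [0.60063523 0.15329905] ((600.850830078125, 152.50375366210938), (145.25205993652344, 24.384031295776367), 87.04509735107422)
yellow rect mm ((645.7503051757812, -141.98028564453125), (190.62925720214844, 136.8676300048828), 76.45532989501953)
  mark 141 [ 0.68089676 -0.15021326] ((680.5933227539062, -150.2270965576172), (31.685121536254883, 33.27839279174805), 89.95804595947266)
  mark 461 [ 0.61077977 -0.13401259] ((610.5892333984375, -133.6507568359375), (145.37620544433594, 22.92156410217285), 76.43879699707031)
white [375 203  12   2  13] [380.4 203.1] [ 0.5132 -0.2981  0.012 ]
white [ 258  204  166   78 6832] [364.  253.2] [ 0.3843 -0.2535  0.012 ]
white [132 219   7   7  21] [136.  222.3] [0.4512 0.3249 0.012 ]
white [229 219  12  36 232] [234.2 236.4] [0.42  0.074 0.012]
white [187 220   8  42 271] [191.  238.9] [0.4116 0.1834 0.012 ]
white [285 228   9  11  77] [288.9 233. ] [ 0.4313 -0.0648  0.012 ]
white [229 276   6   2   8] [231.5 276.5] [0.3196 0.0777 0.012 ]
orange [188 215   7   5  32] [190.9 217.2] [0.4671 0.1862 0.012 ]
blue [236 202   6  16  52] [238.6 209.6] [0.4889 0.0648 0.012 ]
red [387 195   9  17 100] [391.3 202.3] [ 0.5159 -0.3259  0.012 ]
dark [ 104  195  285   67 1518] [249.  200.6] [0.5131 0.0389 0.012 ]
dark [393 195  32  87 427] [415.4 213. ] [ 0.4893 -0.3858  0.012 ]
dark [130 216   6   7  32] [132.6 218.8] [0.46   0.3341 0.012 ]
dark [104 277 250   5 833] [199.7 279.5] [0.3107 0.1567 0.012 ]
```

View pics/top0b.png

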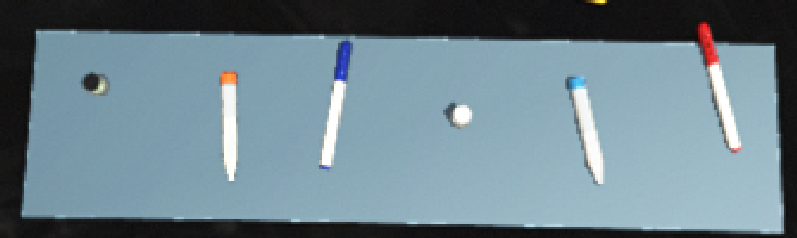

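```bash
cat > plan.py <<'E'
# usage: plan.py x y z jawdeg : shift/turn to put TCP there, tool down, jaw (tool y) along world angle jawdeg mod 180
import sys; from h import *
s=bot.observe(); x,y,z,a=map(float,sys.argv[1:5])
R=Ro.from_euler('xyz',s['tool_rot']); p=np.array(s['position'])
best=[]
for k in(0,180):
    r=np.radians(a+k); Y=np.array([np.cos(r),np.sin(r),0]);X=np.array([0,0,-1.]);Z=np.cross(X,Y)
    G=Ro.from_matrix(np.c_[X,Y,Z]); best.append(np.degrees((R.inv()*G).as_rotvec()))
t=R.inv().apply(np.array([x,y,z])-p)
print('t=%.1f pos'%s['clock'],p.round(4),'q',np.round(s['qpos'],2),'w',round(s['grip_width'],4))
print('shift mm',(t*1000).round(1)); [print('turn deg',b.round(1)) for b in best]
Rm=R.as_matrix();print('jaw dir deg',round(np.degrees(np.arctan2(Rm[1,1],Rm[0,1])),1),'toolx',Rm[:,0].round(3))
E
python3 plan.py 0.41 0.18 0.2 90
python3 - <<'E'
from h import *
im=cv2.imread('pics/top0.png');cal=bot.get_calibration('top')
hsv=cv2.cvtColor(im,cv2.COLOR_BGR2HSV).astype(int);H,S,V=hsv[...,0],hsv[...,1],hsv[...,2]
def pca(nm,m,z,box):
    r=np.zeros(H.shape,bool);r[box[1]:box[3],box[0]:box[2]]=1
    p=np.argwhere(m&r)[:,::-1]; w=ray(cal,p,z)[:,:2]
    q=cv2.minAreaRect((w*1000).astype(np.float32)); 
    c=w.mean(0);u=np.linalg.svd(w-c)[2][0]; u=u*np.sign(u[0]); a=(w-c)@u; mid=c+u*(a.max()+a.min())/2
    print(nm,'n',len(p),'mid',mid.round(4),'ang',np.degrees(np.arctan2(u[1],u[0])).round(1),'len',np.ptp(a).round(4),'rectc',np.round(q[0],1),np.round(q[1],1))
mat=(H>90)&(H<112)&(S>60)&(S<150)
lng=(~mat)&(V>100)
pca('orange',lng,.011,(180,210,202,266))
pca('blueM',((S<70)&(V>130))|((H>110)&(H<130)&(S>150)),.0085,(225,200,250,260))
pca('tubeblue',lng&(S<60)|((H>95)&(S>160)),.011,(328,212,356,266))
for nm,b,z,m in(('whitecap',(280,225,300,246),.044,(S<50)&(V>170)),('blackcap',(126,213,140,228),.044,V<70)):
    p=np.argwhere(m)[:,::-1];p=p[(p[:,0]>b[0])&(p[:,0]<b[2])&(p[:,1]>b[1])&(p[:,1]<b[3])]
    w=ray(cal,p,z)[:,:2];print(nm,len(p),w.mean(0).round(4),np.ptp(w,0).round(4))
E
```

```text
t=0.1 pos [0.1466 0.6073 0.2479] q [-1.4   0.52 -0.04  1.6   0.02  1.02 -0.11] w 0.0856
shift mm [  48.2 -353.5  356.3]
turn deg [-13.6  -0.    0. ]
turn deg [1.664e+02 1.000e-01 0.000e+00]
jaw dir deg 76.4 toolx [-0.    -0.001 -1.   ]
orange n 326 mid [0.4158 0.1838] ang 3.8 len 0.1198 rectc [415.8 183.6] [119.7  20.4]
blueM n 1391 mid [0.439  0.0674] ang 2.4 len 0.1527 rectc [439.   68.1] [151.7  62. ]
tubeblue n 972 mid [ 0.4209 -0.197 ] ang 0.6 len 0.1351 rectc [ 420.9 -198. ] [ 68.3 136.4]
whitecap 66 [ 0.4279 -0.0629] [0.0248 0.0198]
blackcap 32 [0.4555 0.3256] [0.0151 0.0127]
```

```bash
python3 plan.py 0.4555 0.3256 0.19 87
```

```text
t=0.1 pos [0.1466 0.6073 0.2479] q [-1.4   0.52 -0.04  1.6   0.02  1.02 -0.11] w 0.0856
shift mm [  58.1 -201.3  366.4]
turn deg [-10.6  -0.    0. ]
turn deg [1.694e+02 1.000e-01 0.000e+00]
jaw dir deg 76.4 toolx [-0.    -0.001 -1.   ]
```

```bash
python3 -m creep '[{"tx":0,"ty":-0.05,"tz":0.05},{"tx":0,"ty":-0.08,"tz":0.1},{"tx":0.01,"ty":-0.11,"tz":0.15},{"tx":0.02,"ty":-0.14,"tz":0.2,"wx":-4},{"tx":0.03,"ty":-0.16,"tz":0.24,"wx":-8},{"tx":0.04,"ty":-0.18,"tz":0.28,"wx":-10.6},{"tx":0.05,"ty":-0.19,"tz":0.32,"wx":-10.6},{"tx":0.058,"ty":-0.201,"tz":0.366,"wx":-10.6}]' 30;  python3 plan.py 0.4555 0.3256 0.19 87
```

```text
t=0.1 pos [0.1466 0.6073 0.2479] q [-1.4   0.52 -0.04  1.6   0.02  1.02 -0.11] w 0.0856
shift mm [  58.1 -201.3  366.4]
turn deg [-10.6  -0.    0. ]
turn deg [1.694e+02 1.000e-01 0.000e+00]
jaw dir deg 76.4 toolx [-0.    -0.001 -1.   ]$[0]: bad value
```

```bash
python3 -m creep '[{"wx":0,"wy":0,"wz":0,"tx":0,"ty":-0.05,"tz":0.05,"claw":0},{"wx":0,"wy":0,"wz":0,"tx":0,"ty":-0.08,"tz":0.1,"claw":0},{"wx":0,"wy":0,"wz":0,"tx":0.01,"ty":-0.11,"tz":0.15,"claw":0},{"wx":-4,"wy":0,"wz":0,"tx":0.02,"ty":-0.14,"tz":0.2,"claw":0},{"wx":-8,"wy":0,"wz":0,"tx":0.03,"ty":-0.16,"tz":0.24,"claw":0},{"wx":-10.6,"wy":0,"wz":0,"tx":0.04,"ty":-0.18,"tz":0.28,"claw":0},{"wx":-10.6,"wy":0,"wz":0,"tx":0.05,"ty":-0.19,"tz":0.32,"claw":0},{"wx":-10.6,"wy":0,"wz":0,"tx":0.058,"ty":-0.201,"tz":0.366,"claw":0}]' 30;  python3 plan.py 0.4555 0.3256 0.19 87
```

```text
clock: 0.95
position: [0.4327, 0.3379, 0.1949]
tool_rot: [-1.834, 1.57, -1.886]
force: [0.8, 2.0, 0.6]
grip_width: 0.0856
t=0.9 pos [0.4327 0.3379 0.1949] q [-0.77  0.47 -0.01  1.85  0.    0.82  0.74] w 0.0856
shift mm [  4.9 -11.1  23.5]
turn deg [ 0.  -0.   0.1]
turn deg [-1.8e+02 -1.0e-01 -0.0e+00]
jaw dir deg 87.0 toolx [-0.    -0.001 -1.   ]
```

```bash
python3 -m creep '[{"wx":0,"wy":0,"wz":0,"tx":0.005,"ty":-0.011,"tz":0.0235,"claw":0},{"wx":0,"wy":0,"wz":0,"tx":0.005,"ty":-0.011,"tz":0.0235,"claw":0},{"wx":0,"wy":0,"wz":0,"tx":0.005,"ty":-0.011,"tz":0.0235,"claw":0},{"wx":0,"wy":0,"wz":0,"tx":0.005,"ty":-0.011,"tz":0.0235,"claw":0}]'
cat > shot.py <<'E'
import sys; from h import *; import pickle
n=sys.argv[1]; c=bot.get_calibration('wrist'); im=bot.grab_frame('wrist')
cv2.imwrite(f'pics/{n}.png',im); pickle.dump(c,open(f'pics/{n}.pkl','wb'))
s=bot.observe(); print(s['position'].round(4),s['clock'])
E
python3 shot.py w1; python3 plan.py 0.4555 0.3256 0.19 87
```

```text
clock: 1.35
position: [0.4547, 0.3264, 0.19]
tool_rot: [-2.352, 1.57, -2.402]
force: [0.7, 0.7, -0.3]
grip_width: 0.0853
[0.4547 0.3266 0.1901] 1.4
t=1.4 pos [0.4547 0.3266 0.1901] q [-0.73  0.49 -0.    1.83  0.    0.82  0.79] w 0.0852
shift mm [ 0.1 -0.9  0.9]
turn deg [ 0.1 -0.   0. ]
turn deg [-1.799e+02 -1.000e-01 -0.000e+00]
jaw dir deg 87.1 toolx [-0.    -0.001 -1.   ]
```

View pics/w1.png

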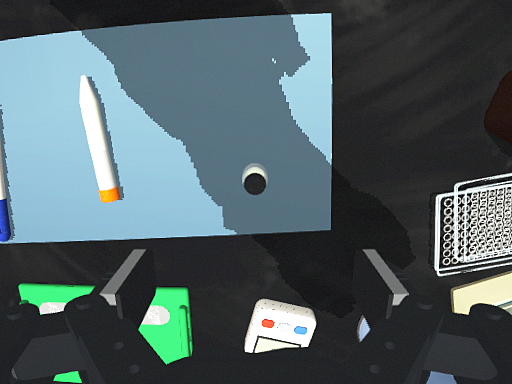

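Wrist view: black cap centre at about (255,184); orange tube from tip (84,78) to cap end (110,200).

```bash
cat > meas.py <<'E'
from h import *; import pickle
def load(n):
    im=cv2.imread(f'pics/{n}.png'); c=pickle.load(open(f'pics/{n}.pkl','rb'))
    h=cv2.cvtColor(im,cv2.COLOR_BGR2HSV).astype(int); return im,c,h[...,0],h[...,1],h[...,2]
def cap(n,m,box,z):
    im,c,H,S,V=load(n); r=np.zeros(H.shape,bool);r[box[1]:box[3],box[0]:box[2]]=1
    m=m(H,S,V)&r; b=max(blobs(m),key=lambda b:b[0][4]); ct=cv2.findContours(np.ascontiguousarray(m.astype(np.uint8)),cv2.RETR_EXTERNAL,cv2.CHAIN_APPROX_NONE)[0]
    (u,v),rad=cv2.minEnclosingCircle(max(ct,key=len)); w=ray(c,b[2],z)[:,:2]
    print('cap px',b[1].round(1),'circ',round(u,1),round(v,1),round(rad,1),'world centroid',w.mean(0).round(4),'circ',ray(c,[(u,v)],z)[0].round(4),'ext',np.ptp(w,0).round(4))
def rod(n,m,box,z):
    im,c,H,S,V=load(n); r=np.zeros(H.shape,bool);r[box[1]:box[3],box[0]:box[2]]=1
    b=max(blobs(m(H,S,V)&r),key=lambda b:b[0][4]); w=ray(c,b[2],z)[:,:2]
    q=cv2.minAreaRect((w*1000).astype(np.float32)); k=w.mean(0);u=np.linalg.svd(w-k,full_matrices=False)[2][0];u=u*np.sign(u[0]);a=(w-k)@u
    print('rod box',b[0],'mid',(k+u*(a.max()+a.min())/2).round(4),'ang',np.degrees(np.arctan2(u[1],u[0])).round(1),'len',np.ptp(a).round(4),'rect',np.round(q,1) if 0 else q)
E
python3 - <<'E'
from meas import *
cap('w1',lambda H,S,V:V<60,(235,168,275,200),.046)
rod('w1',lambda H,S,V:((S<50)&(V>150))|((H<20)&(S>120)&(V>120)),(70,60,130,210),.011)
im,c,H,S,V=load('w1'); print(proj(c,[[.4547,.3266,.002],[.4555,.3256,.046]]))
E
```

```text
cap px [254.7 183.6] circ 254.6 183.6 10.7 world centroid [0.4534 0.3269] circ [0.4534 0.3268 0.046 ] ext [0.0178 0.0174]
rod box [  79   75   41  128 1994] mid [0.4146 0.1839] ang 4.7 len 0.1176 rect ((414.6932067871094, 182.68804931640625), (117.5854263305664, 20.262582778930664), 5.246362209320068)
[[254.33724094 173.5759796 ]
 [253.23001751 186.13435191]]
```

```bash
python3 -m creep '[{"wx":0,"wy":0,"wz":0,"tx":0.04,"ty":0,"tz":-0.0013,"claw":0},{"wx":0,"wy":0,"wz":0,"tx":0.08,"ty":0,"tz":-0.0013,"claw":0},{"wx":0,"wy":0,"wz":0,"tx":0.11,"ty":0,"tz":-0.0013,"claw":0.2},{"wx":0,"wy":0,"wz":0,"tx":0.13,"ty":0,"tz":-0.0013,"claw":0.2},{"wx":0,"wy":0,"wz":0,"tx":0.15,"ty":0,"tz":-0.0013,"claw":0.3},{"wx":0,"wy":0,"wz":0,"tx":0.16,"ty":0,"tz":-0.0013,"claw":0.4},{"wx":0,"wy":0,"wz":0,"tx":0.166,"ty":0,"tz":-0.0013,"claw":0.45},{"wx":0,"wy":0,"wz":0,"tx":0.166,"ty":0,"tz":-0.0013,"claw":0.5}]' 30;  python3 plan.py 0.4534 0.3269 0.024 87
```

```text
clock: 2.2
position: [0.453, 0.3268, 0.0241]
tool_rot: [-2.369, 1.57, -2.418]
force: [-0.8, -0.0, 0.4]
grip_width: 0.0425
t=2.2 pos [0.453  0.3268 0.0241] q [-0.72  0.75 -0.01  1.91  0.01  0.48  0.78] w 0.0425
shift mm [0.1 0.1 0.4]
turn deg [ 0.2 -0.   0. ]
turn deg [-1.798e+02 -1.000e-01 -1.000e-01]
jaw dir deg 87.2 toolx [-0.001 -0.001 -1.   ]
```

Well aligned; close.

```bash
python3 -m creep '[{"wx":0,"wy":0,"wz":0,"tx":0,"ty":0,"tz":0,"claw":0.6},{"wx":0,"wy":0,"wz":0,"tx":0,"ty":0,"tz":0,"claw":0.7},{"wx":0,"wy":0,"wz":0,"tx":0,"ty":0,"tz":0,"claw":0.8},{"wx":0,"wy":0,"wz":0,"tx":0,"ty":0,"tz":0,"claw":0.9},{"wx":0,"wy":0,"wz":0,"tx":0,"ty":0,"tz":0,"claw":1},{"wx":0,"wy":0,"wz":0,"tx":0,"ty":0,"tz":0,"claw":1},{"wx":0,"wy":0,"wz":0,"tx":0,"ty":0,"tz":0,"claw":1}]' 30;  python3 plan.py 0.6725 0.149 0.031 87
```

```text
clock: 2.9
position: [0.4533, 0.3272, 0.0249]
tool_rot: [1.034, 1.571, 0.985]
force: [-1.0, -0.8, 7.4]
grip_width: 0.0218
t=2.9 pos [0.4533 0.3272 0.0249] q [-0.72  0.75 -0.01  1.91  0.01  0.48  0.78] w 0.0218
shift mm [  -6.1 -167.1  227.7]
turn deg [ 0.2  0.  -0. ]
turn deg [-179.8    0.     0. ]
jaw dir deg 87.2 toolx [ 0.  0. -1.]
```

```bash
python3 -m creep '[{"wx":0,"wy":0,"wz":0,"tx":-0.03,"ty":0,"tz":0,"claw":1},{"wx":0,"wy":0,"wz":0,"tx":-0.07,"ty":-0.01,"tz":0.01,"claw":1},{"wx":0,"wy":0,"wz":0,"tx":-0.08,"ty":-0.04,"tz":0.05,"claw":1},{"wx":0,"wy":0,"wz":0,"tx":-0.08,"ty":-0.07,"tz":0.095,"claw":1},{"wx":0,"wy":0,"wz":0,"tx":-0.08,"ty":-0.1,"tz":0.135,"claw":1},{"wx":0,"wy":0,"wz":0,"tx":-0.08,"ty":-0.13,"tz":0.175,"claw":1},{"wx":0,"wy":0,"wz":0,"tx":-0.08,"ty":-0.155,"tz":0.21,"claw":1},{"wx":0,"wy":0,"wz":0,"tx":-0.08,"ty":-0.167,"tz":0.227,"claw":1}]' 30;python3 -m creep '[{"wx":0,"wy":0,"wz":0,"tx":0,"ty":-0.006,"tz":0.01,"claw":1},{"wx":0,"wy":0,"wz":0,"tx":0,"ty":-0.006,"tz":0.01,"claw":1}]';  python3 plan.py 0.6728 0.1495 0.032 87; python3 shot.py w2
```

```text
clock: 3.7
position: [0.6748, 0.1444, 0.1055]
tool_rot: [-0.494, 1.568, -0.548]
force: [-0.8, 0.2, 0.4]
grip_width: 0.0218
clock: 3.9
position: [0.6859, 0.1353, 0.1058]
tool_rot: [-0.534, 1.567, -0.591]
force: [-0.8, 0.7, -0.3]
grip_width: 0.0221
t=3.9 pos [0.6859 0.1353 0.1058] q [-0.27  0.79 -0.02  1.49  0.02  0.86  1.22] w 0.0221
shift mm [ 73.7  13.6 -14.2]
turn deg [-0.3  0.2  0.1]
turn deg [179.7   0.2  -0.3]
jaw dir deg 86.7 toolx [ 0.003 -0.002 -1.   ]
[0.6848 0.1369 0.1057] 3.95
```

View pics/w2.png

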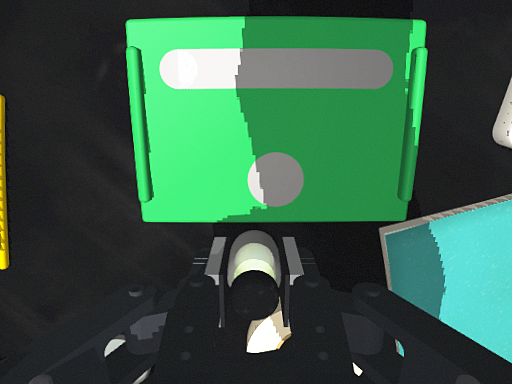

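The vial is upright in the jaws. The green tray's round mark is at (276,180) and its long mark at (276,69).

```bash
cat >> meas.py <<'E'
def marks(n,m,box,z=.008):
    im,c,H,S,V=load(n); r=np.zeros(H.shape,bool);r[box[1]:box[3],box[0]:box[2]]=1
    for b in blobs(m(H,S,V)&r,300):
        w=ray(c,b[2],z)[:,:2]; q=cv2.minAreaRect((w*1000).astype(np.float32)); print('mark',b[1].round(),w.mean(0).round(4),q)
E
python3 - <<'E'
from meas import *
marks('w2',lambda H,S,V:(S<60)&(V>80),(150,40,400,212))
E
python3 plan.py 0.6728 0.1495 0.032 87
```

```text
mark [275.  68.] [0.5992 0.1534] ((599.406494140625, 154.05035400390625), (147.3879852294922, 24.1018123626709), 87.016845703125)
mark [275. 179.] [0.6709 0.1502] ((670.963134765625, 150.45741271972656), (37.352996826171875, 36.95356369018555), 86.78511810302734)
t=4.0 pos [0.6848 0.1369 0.1057] q [-0.27  0.79 -0.02  1.49  0.02  0.86  1.22] w 0.0216
shift mm [ 73.6  12.  -12.9]
turn deg [-0.2  0.1  0.1]
turn deg [ 1.798e+02  1.000e-01 -2.000e-01]
jaw dir deg 86.8 toolx [ 0.002 -0.001 -1.   ]
```

```bash
python3 -m creep '[{"wx":0,"wy":0,"wz":0,"tx":0,"ty":0.012,"tz":-0.0135,"claw":1},{"wx":0,"wy":0,"wz":0,"tx":0.02,"ty":0.0125,"tz":-0.0135,"claw":1},{"wx":0,"wy":0,"wz":0,"tx":0.04,"ty":0.0125,"tz":-0.0135,"claw":1},{"wx":0,"wy":0,"wz":0,"tx":0.055,"ty":0.0125,"tz":-0.0135,"claw":1},{"wx":0,"wy":0,"wz":0,"tx":0.065,"ty":0.0125,"tz":-0.0135,"claw":1},{"wx":0,"wy":0,"wz":0,"tx":0.071,"ty":0.0125,"tz":-0.0135,"claw":1},{"wx":0,"wy":0,"wz":0,"tx":0.073,"ty":0.0125,"tz":-0.0135,"claw":1},{"wx":0,"wy":0,"wz":0,"tx":0.073,"ty":0.0125,"tz":-0.0135,"claw":1}]' 30;  python3 plan.py 0.672 0.150 0.031 87
```

```text
clock: 4.75
position: [0.6723, 0.1501, 0.0328]
tool_rot: [-0.414, 1.568, -0.469]
force: [-0.1, -0.5, 0.4]
grip_width: 0.0219
t=4.8 pos [0.6723 0.1501 0.0328] q [-0.29  0.88 -0.02  1.54  0.03  0.72  1.19] w 0.0219
shift mm [ 1.8 -0.1 -0.3]
turn deg [-0.2  0.2  0.1]
turn deg [ 1.798e+02  1.000e-01 -2.000e-01]
jaw dir deg 86.8 toolx [ 0.003 -0.001 -1.   ]
```

```bash
python3 -m creep '[{"wx":0,"wy":0,"wz":0,"tx":0.0015,"ty":0,"tz":0,"claw":1},{"wx":0,"wy":0,"wz":0,"tx":0.0015,"ty":0,"tz":0,"claw":1},{"wx":0,"wy":0,"wz":0,"tx":0.0015,"ty":0,"tz":0,"claw":0.7},{"wx":0,"wy":0,"wz":0,"tx":0.0015,"ty":0,"tz":0,"claw":0.65},{"wx":0,"wy":0,"wz":0,"tx":0.0015,"ty":0,"tz":0,"claw":0.55},{"wx":0,"wy":0,"wz":0,"tx":0.0015,"ty":0,"tz":0,"claw":0.45},{"wx":0,"wy":0,"wz":0,"tx":0.0015,"ty":0,"tz":0,"claw":0.4}]' 30
python3 -m creep '[{"wx":0,"wy":0,"wz":0,"tx":-0.02,"ty":0,"tz":0,"claw":0.4},{"wx":0,"wy":0,"wz":0,"tx":-0.05,"ty":0,"tz":0,"claw":0.4},{"wx":0,"wy":0,"wz":0,"tx":-0.09,"ty":0,"tz":0,"claw":0.3},{"wx":0,"wy":0,"wz":0,"tx":-0.13,"ty":0,"tz":-0.03,"claw":0.3},{"wx":0,"wy":0,"wz":0,"tx":-0.14,"ty":0,"tz":-0.06,"claw":0.3},{"wx":0,"wy":0,"wz":0,"tx":-0.14,"ty":0,"tz":-0.06,"claw":0.3}]'
python3 shot.py w3;python3 plan.py 0.4146 0.1839 0.15 94
```

```text
clock: 5.45
position: [0.6724, 0.1501, 0.0314]
tool_rot: [-0.389, 1.568, -0.444]
force: [-0.2, -0.4, 0.2]
grip_width: 0.0515
clock: 6.05
position: [0.6102, 0.1544, 0.1737]
tool_rot: [0.028, 1.566, -0.026]
force: [0.8, 0.2, -0.2]
grip_width: 0.0596
[0.6115 0.154  0.1727] 6.1
t=6.1 pos [0.6115 0.154  0.1727] q [-0.33  0.61 -0.02  1.66  0.02  0.87  1.16] w 0.0595
shift mm [  21.8   19.1 -198.3]
turn deg [-7.1  0.2  0. ]
turn deg [ 1.729e+02  1.000e-01 -4.000e-01]
jaw dir deg 86.9 toolx [ 0.004 -0.001 -1.   ]
```

View pics/w3.png

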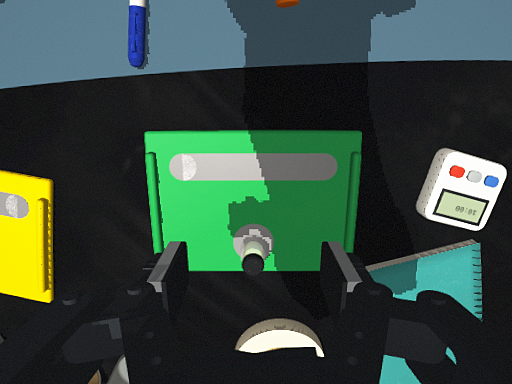

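The black vial stands upright on the round mark (foot about (252,243)). Next is the orange tube.

```bash
python3 -m creep '[{"wx":0,"wy":0,"wz":0,"tx":0,"ty":0.005,"tz":-0.04,"claw":0.3},{"wx":-3,"wy":0,"wz":0,"tx":0,"ty":0.01,"tz":-0.085,"claw":0.2},{"wx":-7,"wy":0,"wz":0,"tx":0,"ty":0.015,"tz":-0.13,"claw":0.2},{"wx":-7,"wy":0,"wz":0,"tx":0.01,"ty":0.019,"tz":-0.165,"claw":0.2},{"wx":-7,"wy":0,"wz":0,"tx":0.02,"ty":0.019,"tz":-0.19,"claw":0.2},{"wx":-7,"wy":0,"wz":0,"tx":0.02,"ty":0.019,"tz":-0.198,"claw":0.2},{"wx":-7,"wy":0,"wz":0,"tx":0.02,"ty":0.019,"tz":-0.198,"claw":0.2},{"wx":-7,"wy":0,"wz":0,"tx":0.02,"ty":0.019,"tz":-0.198,"claw":0.2}]'
python3 shot.py w4;python3 plan.py 0.4146 0.1839 0.15 94
```

```text
clock: 6.9
position: [0.4163, 0.184, 0.152]
tool_rot: [-0.126, 1.566, -0.059]
force: [-0.0, -0.5, 0.3]
grip_width: 0.0681
[0.4163 0.1839 0.152 ] 6.95
t=7.0 pos [0.4163 0.1839 0.152 ] q [-0.49  0.4  -0.07  2.12  0.06  0.61  1.03] w 0.0682
shift mm [ 2.   0.1 -1.7]
turn deg [-0.2  0.3  0. ]
turn deg [ 1.798e+02  1.000e-01 -5.000e-01]
jaw dir deg 93.8 toolx [ 0.005 -0.    -1.   ]
```

View pics/w4.png

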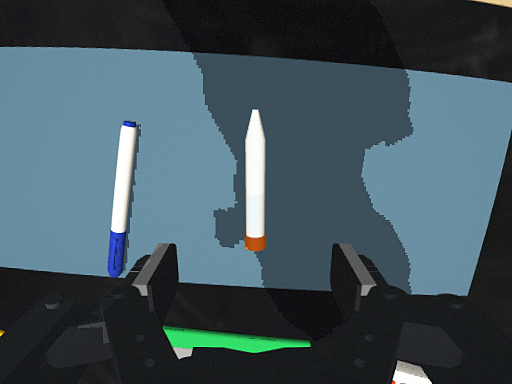

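The tube runs vertically from (255,110) to (255,250), and the marker from (129,122) to (116,274). I'll measure both.

```bash
python3 - <<'E'
from meas import *
rod('w4',lambda H,S,V:((S<60)&(V>110))|((H<20)&(S>120)&(V>80)),(235,100,275,256),.011)
rod('w4',lambda H,S,V:((S<60)&(V>110))|((H>112)&(H<130)&(S>130)),(105,115,142,280),.0085)
E
python3 plan.py 0.4146 0.1839 0.022 94
```

```text
rod box [ 244  109   22  142 2590] mid [0.4149 0.1842] ang 4.0 len 0.1183 rect ((414.95709228515625, 184.06044006347656), (118.32088470458984, 18.065454483032227), 3.888676881790161)
rod box [ 108  121   28  157 2377] mid [0.4417 0.0717] ang -8.0 len 0.1425 rect ((441.7196350097656, 71.64033508300781), (13.63003921508789, 142.43447875976562), 82.19834899902344)
t=7.0 pos [0.4163 0.1839 0.152 ] q [-0.49  0.4  -0.07  2.12  0.06  0.61  1.03] w 0.0682
shift mm [130.    0.2  -2.4]
turn deg [-0.2  0.3  0. ]
turn deg [ 1.798e+02  1.000e-01 -5.000e-01]
jaw dir deg 93.8 toolx [ 0.005 -0.    -1.   ]
```

```bash
python3 -m creep '[{"wx":0,"wy":0.3,"wz":0,"tx":0.04,"ty":0,"tz":-0.002,"claw":0.2},{"wx":0,"wy":0.3,"wz":0,"tx":0.07,"ty":0,"tz":-0.002,"claw":0.3},{"wx":0,"wy":0.3,"wz":0,"tx":0.095,"ty":0,"tz":-0.002,"claw":0.4},{"wx":0,"wy":0.3,"wz":0,"tx":0.115,"ty":0,"tz":-0.002,"claw":0.5},{"wx":0,"wy":0.3,"wz":0,"tx":0.125,"ty":0,"tz":-0.002,"claw":0.5},{"wx":0,"wy":0.3,"wz":0,"tx":0.129,"ty":0,"tz":-0.002,"claw":0.5},{"wx":0,"wy":0.3,"wz":0,"tx":0.129,"ty":0,"tz":-0.002,"claw":0.55},{"wx":0,"wy":0.3,"wz":0,"tx":0.129,"ty":0,"tz":-0.002,"claw":0.6}]'
python3 plan.py 0.4148 0.184 0.022 94
python3 -m creep '[{"wx":0,"wy":0,"wz":0,"tx":0,"ty":0,"tz":0,"claw":0.7},{"wx":0,"wy":0,"wz":0,"tx":0,"ty":0,"tz":0,"claw":0.8},{"wx":0,"wy":0,"wz":0,"tx":0,"ty":0,"tz":0,"claw":0.9},{"wx":0,"wy":0,"wz":0,"tx":0,"ty":0,"tz":0,"claw":1},{"wx":0,"wy":0,"wz":0,"tx":0,"ty":0,"tz":0,"claw":1},{"wx":0,"wy":0,"wz":0,"tx":0,"ty":0,"tz":0,"claw":1}]' 30
python3 plan.py 0.600 0.1535 0.12 -3
```

```text
clock: 7.75
position: [0.4155, 0.1839, 0.0237]
tool_rot: [-0.175, 1.57, -0.108]
force: [0.0, 0.9, 0.2]
grip_width: 0.0345
t=7.8 pos [0.4155 0.1839 0.0237] q [-0.51  0.66 -0.04  2.18  0.09  0.3   1.  ] w 0.0345
shift mm [ 1.7  0.2 -0.7]
turn deg [-0.2  0.1  0. ]
turn deg [ 1.798e+02  0.000e+00 -1.000e-01]
jaw dir deg 93.8 toolx [ 0.001 -0.    -1.   ]
clock: 8.35
position: [0.416, 0.1841, 0.0245]
tool_rot: [0.176, 1.569, 0.243]
force: [-1.7, -0.4, 13.3]
grip_width: 0.0169
t=8.3 pos [0.416  0.1841 0.0245] q [-0.51  0.66 -0.04  2.18  0.09  0.3   1.  ] w 0.0169
shift mm [-95.1 -42.7 181.8]
turn deg [96.8  0.1 -0.1]
turn deg [-83.2   0.1   0.1]
jaw dir deg 93.8 toolx [ 0.002  0.001 -1.   ]
```

```bash
python3 -m creep '[{"wx":0,"wy":0,"wz":0,"tx":-0.03,"ty":0,"tz":0,"claw":1},{"wx":0,"wy":0,"wz":0,"tx":-0.07,"ty":0,"tz":0,"claw":1},{"wx":8,"wy":0,"wz":0,"tx":-0.095,"ty":0,"tz":0.02,"claw":1},{"wx":16,"wy":0,"wz":0,"tx":-0.095,"ty":-0.01,"tz":0.045,"claw":1},{"wx":24,"wy":0,"wz":0,"tx":-0.095,"ty":-0.02,"tz":0.07,"claw":1},{"wx":32,"wy":0,"wz":0,"tx":-0.095,"ty":-0.02,"tz":0.095,"claw":1},{"wx":40,"wy":0,"wz":0,"tx":-0.095,"ty":-0.03,"tz":0.115,"claw":1},{"wx":48,"wy":0,"wz":0,"tx":-0.095,"ty":-0.04,"tz":0.135,"claw":1}]'
python3 plan.py 0.600 0.1535 0.12 -3
```

```text
clock: 9.15
position: [0.5541, 0.153, 0.1203]
tool_rot: [1.133, 1.568, 0.356]
force: [-0.8, 0.5, -0.4]
grip_width: 0.0167
t=9.2 pos [0.5541 0.153  0.1203] q [-0.49  0.62  0.16  1.85 -0.15  0.69  0.55] w 0.0167
shift mm [ 0.4 32.6 32.4]
turn deg [48.5  0.  -0.2]
turn deg [-131.5    0.2    0. ]
jaw dir deg 45.5 toolx [ 0.003  0.001 -1.   ]
```

```bash
python3 -m creep '[{"wx":8,"wy":0,"wz":0,"tx":0,"ty":0.01,"tz":0.01,"claw":1},{"wx":16,"wy":0,"wz":0,"tx":0,"ty":0.02,"tz":0.02,"claw":1},{"wx":24,"wy":0,"wz":0,"tx":0,"ty":0.03,"tz":0.03,"claw":1},{"wx":32,"wy":0,"wz":0,"tx":0,"ty":0.0325,"tz":0.0325,"claw":1},{"wx":40,"wy":0,"wz":0,"tx":0,"ty":0.0325,"tz":0.0325,"claw":1},{"wx":48.5,"wy":0,"wz":0,"tx":0,"ty":0.0325,"tz":0.0325,"claw":1},{"wx":48.5,"wy":0,"wz":0,"tx":0,"ty":0.0325,"tz":0.0325,"claw":1},{"wx":48.5,"wy":0,"wz":0,"tx":0,"ty":0.0325,"tz":0.0325,"claw":1}]'
python3 plan.py 0.600 0.1535 0.032 -3; python3 shot.py w5
```

```text
clock: 9.95
position: [0.5999, 0.1537, 0.1205]
tool_rot: [1.969, 1.568, 0.351]
force: [0.9, -0.1, -0.2]
grip_width: 0.0165
t=9.9 pos [0.5999 0.1537 0.1205] q [-0.6   0.71  0.39  1.73 -0.36  0.77 -0.08] w 0.0165
shift mm [88.5 -0.2  0.2]
turn deg [ 0.3 -0.1 -0.2]
turn deg [-1.797e+02  2.000e-01 -1.000e-01]
jaw dir deg -2.7 toolx [ 0.003  0.001 -1.   ]
[0.6    0.1536 0.1206] 10.0
```

View pics/w5.png

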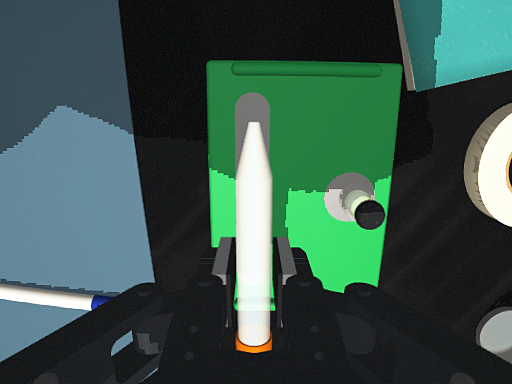

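The tube is in line with the long mark. Lower it.

```bash
python3 -m creep '[{"wx":0,"wy":0,"wz":0,"tx":0.03,"ty":0,"tz":0,"claw":1},{"wx":0,"wy":0,"wz":0,"tx":0.055,"ty":0,"tz":0,"claw":1},{"wx":0,"wy":0,"wz":0,"tx":0.075,"ty":0,"tz":0,"claw":1},{"wx":0,"wy":0,"wz":0,"tx":0.085,"ty":0,"tz":0,"claw":1},{"wx":0,"wy":0,"wz":0,"tx":0.088,"ty":0,"tz":0,"claw":1},{"wx":0,"wy":0,"wz":0,"tx":0.089,"ty":0,"tz":0,"claw":1},{"wx":0,"wy":0,"wz":0,"tx":0.089,"ty":0,"tz":0,"claw":1}]'
python3 plan.py 0.600 0.1535 0.0305 -3
```

```text
clock: 10.7
position: [0.6007, 0.1537, 0.0324]
tool_rot: [2.013, 1.567, 0.395]
force: [-0.2, 0.1, 0.0]
grip_width: 0.0168
t=10.7 pos [0.6007 0.1537 0.0324] q [-0.56  0.83  0.32  1.76 -0.42  0.62 -0.04] w 0.0168
shift mm [ 1.9 -0.7  0.3]
turn deg [ 0.3 -0.1 -0.2]
turn deg [-179.7    0.3   -0.2]
jaw dir deg -2.7 toolx [ 0.004  0.002 -1.   ]
```

```bash
python3 -m creep '[{"wx":0,"wy":0,"wz":0,"tx":0.0018,"ty":-0.0005,"tz":0,"claw":1},{"wx":0,"wy":0,"wz":0,"tx":0.0018,"ty":-0.0005,"tz":0,"claw":1},{"wx":0,"wy":0,"wz":0,"tx":0.0018,"ty":-0.0005,"tz":0,"claw":0.78},{"wx":0,"wy":0,"wz":0,"tx":0.0018,"ty":-0.0005,"tz":0,"claw":0.72},{"wx":0,"wy":0,"wz":0,"tx":0.0018,"ty":-0.0005,"tz":0,"claw":0.65},{"wx":0,"wy":0,"wz":0,"tx":0.0018,"ty":-0.0005,"tz":0,"claw":0.55},{"wx":0,"wy":0,"wz":0,"tx":0.0018,"ty":-0.0005,"tz":0,"claw":0.55}]'
python3 -m creep '[{"wx":0,"wy":0,"wz":0,"tx":-0.02,"ty":0,"tz":0,"claw":0.55},{"wx":0,"wy":0,"wz":0,"tx":-0.05,"ty":0,"tz":0,"claw":0.5},{"wx":0,"wy":0,"wz":0,"tx":-0.09,"ty":0,"tz":0,"claw":0.4},{"wx":0,"wy":0,"wz":0,"tx":-0.12,"ty":0,"tz":0,"claw":0.3},{"wx":0,"wy":0,"wz":0,"tx":-0.13,"ty":0,"tz":0,"claw":0.3}]'
python3 shot.py w6; python3 plan.py 0.4417 0.0717 0.15 82
python3 - <<'E'
from h import *
cv2.imwrite('pics/top6.png',bot.grab_frame('top'))
E
```

```text
clock: 11.4
position: [0.6002, 0.1538, 0.0306]
tool_rot: [2.019, 1.567, 0.401]
force: [-0.5, 0.8, -0.8]
grip_width: 0.0382
clock: 11.9
position: [0.6008, 0.1537, 0.1637]
tool_rot: [1.996, 1.563, 0.378]
force: [0.2, -0.2, 0.2]
grip_width: 0.06
[0.6008 0.1538 0.1637] 11.95
t=11.9 pos [0.6008 0.1538 0.1637] q [-0.63  0.65  0.42  1.71 -0.34  0.84 -0.1 ] w 0.06
shift mm [  12.3 -155.2   89.6]
turn deg [-84.7   0.1  -0.5]
turn deg [95.3 -0.5 -0.2]
jaw dir deg -2.7 toolx [ 0.007  0.003 -1.   ]
```

View pics/w6.png

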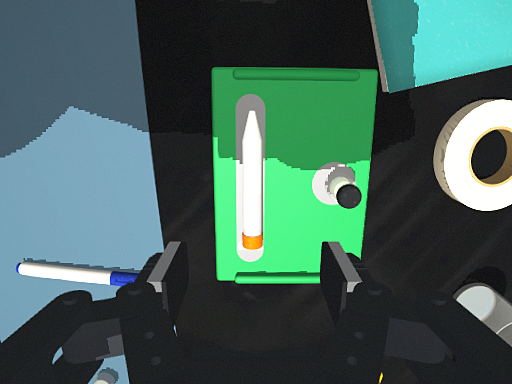

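The orange tube lies centred on the mark, from (252,112) to (252,248). Next is the blue marker.

```bash
python3 -m creep '[{"wx":-8,"wy":0,"wz":0,"tx":0,"ty":-0.02,"tz":0.02,"claw":0.3},{"wx":-16,"wy":0,"wz":0,"tx":0,"ty":-0.05,"tz":0.04,"claw":0.3},{"wx":-24,"wy":0,"wz":0,"tx":0,"ty":-0.08,"tz":0.055,"claw":0.3},{"wx":-32,"wy":0,"wz":0,"tx":0,"ty":-0.11,"tz":0.07,"claw":0.3},{"wx":-40,"wy":0,"wz":0,"tx":0,"ty":-0.13,"tz":0.08,"claw":0.3},{"wx":-48,"wy":0,"wz":0,"tx":0,"ty":-0.15,"tz":0.09,"claw":0.3},{"wx":-56,"wy":0,"wz":0,"tx":0,"ty":-0.155,"tz":0.09,"claw":0.3},{"wx":-64,"wy":0,"wz":0,"tx":0,"ty":-0.155,"tz":0.09,"claw":0.3}]'
python3 plan.py 0.4417 0.0717 0.15 82
```

```text
clock: 12.8
position: [0.4398, 0.071, 0.1597]
tool_rot: [1.039, 1.566, 0.544]
force: [0.3, 0.1, 0.2]
grip_width: 0.0602
t=12.8 pos [0.4398 0.071  0.1597] q [-0.39  0.38  0.13  2.15 -0.08  0.61  0.87] w 0.0602
shift mm [9.8 1.5 1.4]
turn deg [-20.4   0.2  -0.2]
turn deg [159.6  -0.3  -0.2]
jaw dir deg 61.6 toolx [ 0.004  0.002 -1.   ]
```

```bash
python3 -m creep '[{"wx":-8,"wy":0.2,"wz":-0.2,"tx":0,"ty":0.0015,"tz":0.0015,"claw":0.3},{"wx":-16,"wy":0.2,"wz":-0.2,"tx":0.01,"ty":0.0015,"tz":0.0015,"claw":0.3},{"wx":-20.4,"wy":0.2,"wz":-0.2,"tx":0.01,"ty":0.0015,"tz":0.0015,"claw":0.3},{"wx":-20.4,"wy":0.2,"wz":-0.2,"tx":0.01,"ty":0.0015,"tz":0.0015,"claw":0.3},{"wx":-20.4,"wy":0.2,"wz":-0.2,"tx":0.01,"ty":0.0015,"tz":0.0015,"claw":0.3}]'
python3 shot.py w7; python3 plan.py 0.4417 0.0717 0.02 82
python3 - <<'E'
from meas import *
rod('w7',lambda H,S,V:((S<60)&(V>110))|((H>112)&(H<130)&(S>130)),(215,80,295,290),.0085)
E
```

```text
clock: 13.3
position: [0.4415, 0.0715, 0.1491]
tool_rot: [-3.036, 1.569, 3.105]
force: [0.4, -0.2, -0.9]
grip_width: 0.0602
[0.4416 0.0716 0.1494] 13.35
t=13.3 pos [0.4416 0.0716 0.1494] q [-0.32  0.4   0.03  2.14 -0.02  0.6   1.16] w 0.0599
shift mm [1.294e+02 1.000e-01 2.000e-01]
turn deg [-0.1 -0.1  0. ]
turn deg [1.799e+02 0.000e+00 1.000e-01]
jaw dir deg 81.9 toolx [-0.001  0.    -1.   ]
rod box [ 247   97   17  168 2584] mid [0.4414 0.0721] ang -7.9 len 0.1404 rect ((441.3719482421875, 72.04861450195312), (12.88198471069336, 140.3443145751953), 81.92682647705078)
```

View pics/w7.png

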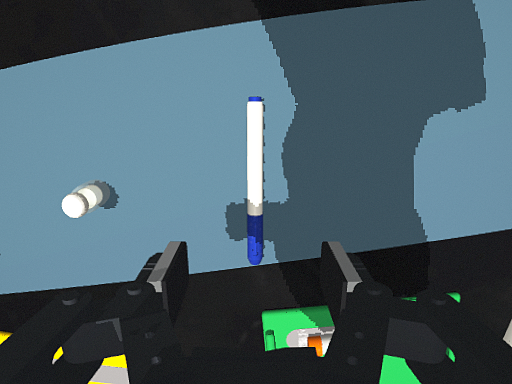

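The marker is vertical in the image at (255,97)–(255,264), centred under the tool.

```bash
python3 -m creep '[{"wx":0,"wy":0,"wz":0,"tx":0.04,"ty":0,"tz":0,"claw":0.4},{"wx":0,"wy":0,"wz":0,"tx":0.07,"ty":0,"tz":0,"claw":0.5},{"wx":0,"wy":0,"wz":0,"tx":0.095,"ty":0,"tz":0,"claw":0.5},{"wx":0,"wy":0,"wz":0,"tx":0.115,"ty":0,"tz":0,"claw":0.55},{"wx":0,"wy":0,"wz":0,"tx":0.125,"ty":0,"tz":0,"claw":0.6},{"wx":0,"wy":0,"wz":0,"tx":0.129,"ty":0,"tz":0,"claw":0.6},{"wx":0,"wy":0,"wz":0,"tx":0.1295,"ty":0,"tz":0,"claw":0.6},{"wx":0,"wy":0,"wz":0,"tx":0.1295,"ty":0,"tz":0,"claw":0.65}]'
python3 plan.py 0.4414 0.0718 0.0205 82
```

```text
clock: 14.15
position: [0.4418, 0.0717, 0.0205]
tool_rot: [2.427, 1.57, 2.285]
force: [0.3, 0.5, -0.1]
grip_width: 0.03
t=14.2 pos [0.4418 0.0717 0.0205] q [-0.3   0.67  0.01  2.2  -0.03  0.28  1.16] w 0.03
shift mm [ 0.   0.  -0.4]
turn deg [-0.1 -0.  -0. ]
turn deg [179.9  -0.    0. ]
jaw dir deg 81.9 toolx [-0.  0. -1.]
```

```bash
python3 -m creep '[{"wx":0,"wy":0,"wz":0,"tx":0,"ty":0,"tz":0,"claw":0.75},{"wx":0,"wy":0,"wz":0,"tx":0,"ty":0,"tz":0,"claw":0.82},{"wx":0,"wy":0,"wz":0,"tx":0,"ty":0,"tz":0,"claw":0.9},{"wx":0,"wy":0,"wz":0,"tx":0,"ty":0,"tz":0,"claw":1},{"wx":0,"wy":0,"wz":0,"tx":0,"ty":0,"tz":0,"claw":1},{"wx":0,"wy":0,"wz":0,"tx":0,"ty":0,"tz":0,"claw":1}]' 30
python3 plan.py 0.6103 -0.134 0.13 -13.5
```

```text
clock: 14.75
position: [0.4422, 0.0717, 0.0212]
tool_rot: [0.762, 1.57, 0.619]
force: [-2.3, 0.2, 12.6]
grip_width: 0.0115
t=14.8 pos [0.4422 0.0717 0.0212] q [-0.3   0.67  0.01  2.2  -0.03  0.28  1.16] w 0.0115
shift mm [-108.8 -179.8  195.6]
turn deg [95.4 -0.  -0.1]
turn deg [-84.6   0.1  -0. ]
jaw dir deg 81.9 toolx [ 0.001  0.001 -1.   ]
```

```bash
python3 -m creep '[{"wx":0,"wy":0,"wz":0,"tx":-0.03,"ty":0,"tz":0,"claw":1},{"wx":0,"wy":0,"wz":0,"tx":-0.075,"ty":0,"tz":0,"claw":1},{"wx":8,"wy":0,"wz":0,"tx":-0.108,"ty":-0.01,"tz":0.02,"claw":1},{"wx":16,"wy":0,"wz":0,"tx":-0.108,"ty":-0.03,"tz":0.05,"claw":1},{"wx":24,"wy":0,"wz":0,"tx":-0.108,"ty":-0.05,"tz":0.08,"claw":1},{"wx":32,"wy":0,"wz":0,"tx":-0.108,"ty":-0.07,"tz":0.105,"claw":1},{"wx":40,"wy":0,"wz":0,"tx":-0.108,"ty":-0.09,"tz":0.13,"claw":1},{"wx":48,"wy":0,"wz":0,"tx":-0.108,"ty":-0.11,"tz":0.15,"claw":1}]'
python3 plan.py 0.6103 -0.134 0.13 -13.5
```

```text
clock: 15.55
position: [0.5761, -0.0595, 0.1295]
tool_rot: [1.402, 1.569, 0.417]
force: [0.4, 0.9, -0.0]
grip_width: 0.0118
t=15.6 pos [ 0.5761 -0.0595  0.1295] q [-0.18  0.62  0.26  1.83 -0.23  0.72  0.79] w 0.0118
shift mm [ -0.5 -12.6  81. ]
turn deg [47.  -0.  -0.1]
turn deg [-1.33e+02  1.00e-01 -0.00e+00]
jaw dir deg 33.5 toolx [ 0.001  0.001 -1.   ]
```

```bash
python3 -m creep '[{"wx":8,"wy":0,"wz":0,"tx":0,"ty":-0.003,"tz":0.02,"claw":1},{"wx":16,"wy":0,"wz":0,"tx":0,"ty":-0.006,"tz":0.04,"claw":1},{"wx":24,"wy":0,"wz":0,"tx":0,"ty":-0.01,"tz":0.06,"claw":1},{"wx":32,"wy":0,"wz":0,"tx":0,"ty":-0.0126,"tz":0.075,"claw":1},{"wx":40,"wy":0,"wz":0,"tx":0,"ty":-0.0126,"tz":0.081,"claw":1},{"wx":47,"wy":0,"wz":0,"tx":0,"ty":-0.0126,"tz":0.081,"claw":1},{"wx":47,"wy":0,"wz":0,"tx":0,"ty":-0.0126,"tz":0.081,"claw":1},{"wx":47,"wy":0,"wz":0,"tx":0,"ty":-0.0126,"tz":0.081,"claw":1}]'
python3 plan.py 0.6103 -0.134 0.0275 -13.5; python3 shot.py w8
```

```text
clock: 16.35
position: [0.6102, -0.1337, 0.1295]
tool_rot: [2.307, 1.569, 0.505]
force: [0.2, 1.1, -0.0]
grip_width: 0.0114
t=16.4 pos [ 0.6102 -0.1337  0.1295] q [-0.19  0.72  0.48  1.72 -0.43  0.81  0.26] w 0.0114
shift mm [102.    0.    0.4]
turn deg [ 0.3 -0.1 -0.1]
turn deg [-1.797e+02  1.000e-01 -1.000e-01]
jaw dir deg -13.2 toolx [ 0.001  0.001 -1.   ]
[ 0.6103 -0.1337  0.1296] 16.4
```

View pics/w8.png

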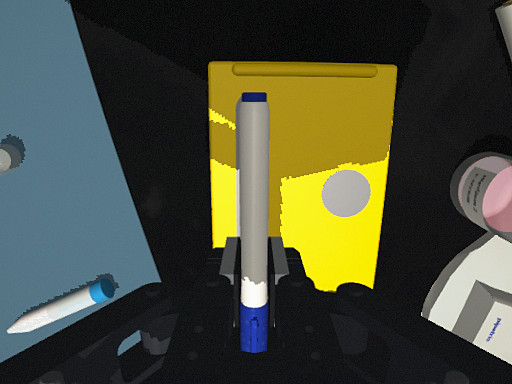

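The marker is in line with the yellow tray's long mark, and the round mark is at (346,193). I'll measure it, then lower.

```bash
python3 - <<'E'
from meas import *
marks('w8',lambda H,S,V:(S<60)&(V>80),(310,160,385,225))
E
python3 -m creep '[{"wx":0,"wy":0,"wz":0,"tx":0.03,"ty":0,"tz":0,"claw":1},{"wx":0,"wy":0,"wz":0,"tx":0.06,"ty":0,"tz":0,"claw":1},{"wx":0,"wy":0,"wz":0,"tx":0.08,"ty":0,"tz":0,"claw":1},{"wx":0,"wy":0,"wz":0,"tx":0.094,"ty":0,"tz":0,"claw":1},{"wx":0,"wy":0,"wz":0,"tx":0.1,"ty":0,"tz":0,"claw":1},{"wx":0,"wy":0,"wz":0,"tx":0.1,"ty":0,"tz":0,"claw":1},{"wx":0,"wy":0,"wz":0,"tx":0.1,"ty":0,"tz":0,"claw":1}]'
python3 plan.py 0.6103 -0.134 0.0275 -13.5
```

```text
mark [346. 193.] [ 0.6798 -0.1494] ((679.9354248046875, -149.79730224609375), (36.55903625488281, 37.205711364746094), 77.00395202636719)
clock: 17.1
position: [0.6109, -0.1338, 0.0305]
tool_rot: [2.067, 1.568, 0.265]
force: [-0.5, 0.1, -0.3]
grip_width: 0.0111
t=17.1 pos [ 0.6109 -0.1338  0.0305] q [-0.13  0.86  0.39  1.74 -0.51  0.64  0.32] w 0.0111
shift mm [ 3.  -0.6  0.4]
turn deg [ 0.3 -0.1 -0.1]
turn deg [-1.797e+02  2.000e-01 -1.000e-01]
jaw dir deg -13.2 toolx [ 0.003  0.001 -1.   ]
```

```bash
python3 -m creep '[{"wx":0,"wy":0,"wz":0,"tx":0.002,"ty":-0.001,"tz":0,"claw":1},{"wx":0,"wy":0,"wz":0,"tx":0.003,"ty":-0.001,"tz":0,"claw":1},{"wx":0,"wy":0,"wz":0,"tx":0.003,"ty":-0.001,"tz":0,"claw":0.84},{"wx":0,"wy":0,"wz":0,"tx":0.003,"ty":-0.001,"tz":0,"claw":0.78},{"wx":0,"wy":0,"wz":0,"tx":0.003,"ty":-0.001,"tz":0,"claw":0.7},{"wx":0,"wy":0,"wz":0,"tx":0.003,"ty":-0.001,"tz":0,"claw":0.62},{"wx":0,"wy":0,"wz":0,"tx":0.003,"ty":-0.001,"tz":0,"claw":0.6}]'
python3 -m creep '[{"wx":0,"wy":0,"wz":0,"tx":-0.02,"ty":0,"tz":0,"claw":0.6},{"wx":0,"wy":0,"wz":0,"tx":-0.05,"ty":0,"tz":0,"claw":0.5},{"wx":0,"wy":0,"wz":0,"tx":-0.09,"ty":0,"tz":0,"claw":0.4},{"wx":0,"wy":0,"wz":0,"tx":-0.12,"ty":0,"tz":0,"claw":0.3},{"wx":0,"wy":0,"wz":0,"tx":-0.14,"ty":0,"tz":0,"claw":0.2}]'
python3 shot.py w9; python3 plan.py 0.4279 -0.0629 0.18 76.5
```

```text
clock: 17.8
position: [0.6099, -0.1336, 0.0275]
tool_rot: [2.065, 1.568, 0.263]
force: [0.5, 0.1, -0.1]
grip_width: 0.0339
clock: 18.3
position: [0.61, -0.1339, 0.1699]
tool_rot: [1.893, 1.566, 0.091]
force: [-0.2, 0.8, 0.5]
grip_width: 0.0685
[ 0.611  -0.1342  0.1722] 18.35
t=18.4 pos [ 0.611  -0.1342  0.1722] q [-0.21  0.67  0.51  1.69 -0.41  0.88  0.24] w 0.0682
shift mm [  -9.1 -194.5  -27.5]
turn deg [-89.7   0.2  -0.4]
turn deg [90.3 -0.4 -0.2]
jaw dir deg -13.2 toolx [ 0.007  0.    -1.   ]
```

View pics/w9.png

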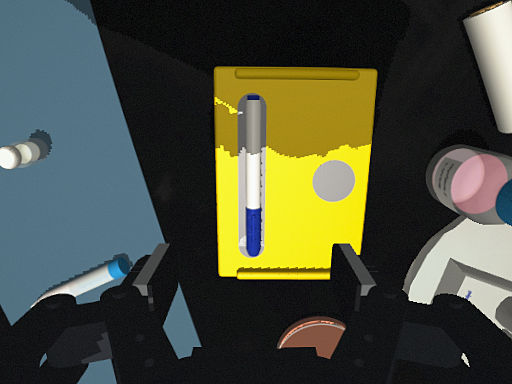

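The marker lies in the mark, from (253,96) to (253,256). The white vial is next.

```bash
python3 -m creep '[{"wx":-8,"wy":0,"wz":0,"tx":-0.005,"ty":-0.03,"tz":0,"claw":0.2},{"wx":-16,"wy":0,"wz":0,"tx":-0.009,"ty":-0.06,"tz":-0.005,"claw":0.2},{"wx":-24,"wy":0,"wz":0,"tx":-0.009,"ty":-0.09,"tz":-0.01,"claw":0.2},{"wx":-32,"wy":0,"wz":0,"tx":-0.009,"ty":-0.12,"tz":-0.015,"claw":0.2},{"wx":-40,"wy":0,"wz":0,"tx":-0.009,"ty":-0.15,"tz":-0.02,"claw":0.2},{"wx":-48,"wy":0,"wz":0,"tx":-0.009,"ty":-0.175,"tz":-0.025,"claw":0.2},{"wx":-56,"wy":0,"wz":0,"tx":-0.009,"ty":-0.19,"tz":-0.027,"claw":0.2},{"wx":-64,"wy":0,"wz":0,"tx":-0.009,"ty":-0.194,"tz":-0.0275,"claw":0.2}]'
python3 plan.py 0.4279 -0.0629 0.18 76.5
```

```text
clock: 19.15
position: [0.4269, -0.0624, 0.18]
tool_rot: [0.753, 1.564, 0.075]
force: [-0.2, -0.5, -0.7]
grip_width: 0.0684
t=19.1 pos [ 0.4269 -0.0624  0.18  ] q [-0.19  0.33  0.25  2.17 -0.13  0.65  1.04] w 0.0684
shift mm [0.  0.2 1.1]
turn deg [-25.4   0.4  -0.2]
turn deg [154.6  -0.3  -0.5]
jaw dir deg 51.1 toolx [ 0.007  0.001 -1.   ]
```

```bash
python3 -m creep '[{"wx":-8,"wy":0.4,"wz":-0.2,"tx":0,"ty":0,"tz":0.001,"claw":0.2},{"wx":-16,"wy":0.4,"wz":-0.2,"tx":0,"ty":0,"tz":0.001,"claw":0.2},{"wx":-24,"wy":0.4,"wz":-0.2,"tx":0,"ty":0,"tz":0.001,"claw":0.2},{"wx":-25.4,"wy":0.4,"wz":-0.2,"tx":0,"ty":0,"tz":0.001,"claw":0.2},{"wx":-25.4,"wy":0.4,"wz":-0.2,"tx":0,"ty":0,"tz":0.001,"claw":0.2}]'
python3 shot.py w10; python3 plan.py 0.4279 -0.0629 0.024 76.5
python3 - <<'E'
from meas import *
cap('w10',lambda H,S,V:(S<50)&(V>170),(225,150,285,215),.046)
E
```

```text
clock: 19.65
position: [0.4276, -0.0632, 0.18]
tool_rot: [2.661, 1.57, 2.423]
force: [-0.4, -0.2, -0.2]
grip_width: 0.0684
[ 0.4277 -0.0632  0.18  ] 19.7
t=19.7 pos [ 0.4277 -0.0632  0.18  ] q [-0.1   0.33  0.14  2.16 -0.07  0.66  1.42] w 0.0685
shift mm [156.    0.3   0.3]
turn deg [-0.2 -0.  -0. ]
turn deg [ 1.798e+02 -0.000e+00  1.000e-01]
jaw dir deg 76.3 toolx [-0.001  0.001 -1.   ]
cap px [255.1 184.2] circ 255.4 184.0 14.5 world centroid [ 0.4246 -0.0614] circ [ 0.4245 -0.0611  0.046 ] ext [0.0233 0.0183]
```

View pics/w10.png

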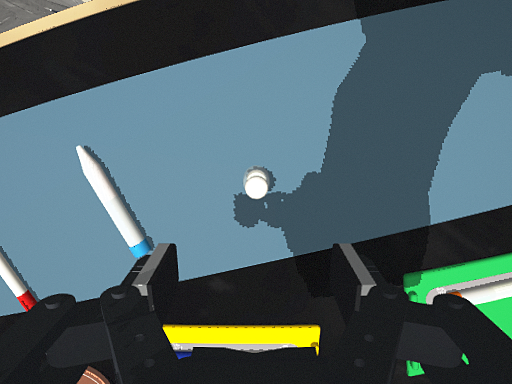

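The white cap's top disc is near (256,187). The mask also took in some of the body above it, so I'll cast the disc centre instead.

Run:
```python
from meas import *
im,c,H,S,V=load('w10')
m=((S<50)&(V>170)); 
for v in range(166,202,2): print(v,''.join('#' if V[v,u]>235 else '+' if m[v,u] else '.' for u in range(235,280)))
for v in(185,187,189): print(ray(c,[(256,v)],.046)[0].round(4))
```

```text
166 .............................................
168 ...............+.+...........................
170 ..................+++++++....................
172 ...............+++++###+++++.................
174 ..........+..+++###########++................
176 .........++.++##+++++...+++###...............
178 .........+++##+++########++..++..............
180 ........++++++###############+...............
182 ........++++##################+..............
184 ........+++####################+.............
186 .........+######################+............
188 ..........######################+............
190 ..........+#####################.............
192 ...........####################+.............
194 ............+#################...............
196 ..............+#############.................
198 ...................++++++....................
200 .............................................
[ 0.4254 -0.0608  0.046 ]
[ 0.427  -0.0612  0.046 ]
[ 0.4286 -0.0616  0.046 ]
```

```bash
python3 -m creep '[{"wx":0,"wy":0,"wz":0,"tx":0.04,"ty":0.0018,"tz":0,"claw":0.2},{"wx":0,"wy":0,"wz":0,"tx":0.08,"ty":0.0018,"tz":0,"claw":0.2},{"wx":0,"wy":0,"wz":0,"tx":0.105,"ty":0.0018,"tz":0,"claw":0.2},{"wx":0,"wy":0,"wz":0,"tx":0.125,"ty":0.0018,"tz":0,"claw":0.2},{"wx":0,"wy":0,"wz":0,"tx":0.142,"ty":0.0018,"tz":0,"claw":0.3},{"wx":0,"wy":0,"wz":0,"tx":0.152,"ty":0.0018,"tz":0,"claw":0.4},{"wx":0,"wy":0,"wz":0,"tx":0.156,"ty":0.0018,"tz":0,"claw":0.45},{"wx":0,"wy":0,"wz":0,"tx":0.156,"ty":0.0018,"tz":0,"claw":0.5}]' 30;  python3 plan.py 0.4275 -0.0613 0.024 76.5
python3 -m creep '[{"wx":0,"wy":0,"wz":0,"tx":0,"ty":0,"tz":0,"claw":0.6},{"wx":0,"wy":0,"wz":0,"tx":0,"ty":0,"tz":0,"claw":0.7},{"wx":0,"wy":0,"wz":0,"tx":0,"ty":0,"tz":0,"claw":0.8},{"wx":0,"wy":0,"wz":0,"tx":0,"ty":0,"tz":0,"claw":0.9},{"wx":0,"wy":0,"wz":0,"tx":0,"ty":0,"tz":0,"claw":1},{"wx":0,"wy":0,"wz":0,"tx":0,"ty":0,"tz":0,"claw":1},{"wx":0,"wy":0,"wz":0,"tx":0,"ty":0,"tz":0,"claw":1}]' 30;  python3 plan.py 0.680 -0.1497 0.105 76.5
```

```text
clock: 20.5
position: [0.428, -0.0614, 0.0239]
tool_rot: [3.037, 1.57, 2.797]
force: [1.2, -0.3, 0.9]
grip_width: 0.0427
t=20.5 pos [ 0.428  -0.0614  0.0239] q [-0.04  0.65  0.06  2.23 -0.14  0.26  1.47] w 0.0427
shift mm [-0.1 -0.  -0.5]
turn deg [-0.2 -0.1 -0. ]
turn deg [ 1.798e+02 -0.000e+00  1.000e-01]
jaw dir deg 76.3 toolx [-0.001  0.    -1.   ]
clock: 21.2
position: [0.4284, -0.0614, 0.0246]
tool_rot: [1.376, 1.57, 1.136]
force: [-0.4, 0.4, 8.9]
grip_width: 0.0222
t=21.2 pos [ 0.4284 -0.0614  0.0246] q [-0.04  0.65  0.06  2.23 -0.14  0.26  1.47] w 0.0222
shift mm [-80.4 -25.9 265.4]
turn deg [-0.3  0.  -0. ]
turn deg [179.7  -0.   -0. ]
jaw dir deg 76.2 toolx [ 0.  0. -1.]
```

```bash
python3 -m creep '[{"wx":0,"wy":0,"wz":0,"tx":-0.03,"ty":0,"tz":0,"claw":1},{"wx":0,"wy":0,"wz":0,"tx":-0.07,"ty":0,"tz":0.01,"claw":1},{"wx":0,"wy":0,"wz":0,"tx":-0.08,"ty":-0.005,"tz":0.05,"claw":1},{"wx":0,"wy":0,"wz":0,"tx":-0.08,"ty":-0.01,"tz":0.095,"claw":1},{"wx":0,"wy":0,"wz":0,"tx":-0.08,"ty":-0.015,"tz":0.14,"claw":1},{"wx":0,"wy":0,"wz":0,"tx":-0.08,"ty":-0.02,"tz":0.185,"claw":1},{"wx":0,"wy":0,"wz":0,"tx":-0.08,"ty":-0.024,"tz":0.225,"claw":1},{"wx":0,"wy":0,"wz":0,"tx":-0.08,"ty":-0.026,"tz":0.255,"claw":1}]'
python3 -m creep '[{"wx":0,"wy":0,"wz":0,"tx":0,"ty":0,"tz":0.01,"claw":1},{"wx":0,"wy":0,"wz":0,"tx":0,"ty":0,"tz":0.01,"claw":1},{"wx":0,"wy":0,"wz":0,"tx":0,"ty":0,"tz":0.01,"claw":1}]'
python3 plan.py 0.680 -0.1497 0.0318 76.5; python3 shot.py w11
```

```text
clock: 22.0
position: [0.6717, -0.1484, 0.1051]
tool_rot: [0.159, 1.57, -0.082]
force: [-0.7, -0.2, -0.4]
grip_width: 0.022
clock: 22.3
position: [0.6807, -0.1506, 0.1051]
tool_rot: [0.387, 1.57, 0.147]
force: [0.3, -0.1, -0.7]
grip_width: 0.0219
t=22.3 pos [ 0.6807 -0.1506  0.1051] q [ 0.06  0.8   0.12  1.5  -0.11  0.85  1.55] w 0.0219
shift mm [73.3  0.7 -1. ]
turn deg [-0.3  0.  -0. ]
turn deg [179.7  -0.   -0. ]
jaw dir deg 76.2 toolx [ 0.001  0.    -1.   ]
[ 0.6807 -0.1505  0.1052] 22.35
```

View pics/w11.png

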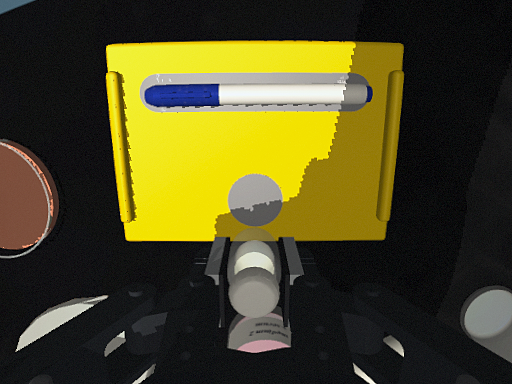

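The white vial is held upright, and the round mark is at (255,200). Lower it.

```bash
python3 -m creep '[{"wx":0,"wy":0,"wz":0,"tx":0.02,"ty":0.0007,"tz":-0.002,"claw":1},{"wx":0,"wy":0,"wz":0,"tx":0.04,"ty":0.0007,"tz":-0.002,"claw":1},{"wx":0,"wy":0,"wz":0,"tx":0.055,"ty":0.0007,"tz":-0.002,"claw":1},{"wx":0,"wy":0,"wz":0,"tx":0.065,"ty":0.0007,"tz":-0.002,"claw":1},{"wx":0,"wy":0,"wz":0,"tx":0.071,"ty":0.0007,"tz":-0.002,"claw":1},{"wx":0,"wy":0,"wz":0,"tx":0.073,"ty":0.0007,"tz":-0.002,"claw":1},{"wx":0,"wy":0,"wz":0,"tx":0.073,"ty":0.0007,"tz":-0.002,"claw":1}]' 30;  python3 plan.py 0.680 -0.1497 0.031 76.5
```

```text
clock: 23.05
position: [0.6791, -0.1494, 0.0325]
tool_rot: [0.303, 1.57, 0.062]
force: [-0.5, 0.6, 0.9]
grip_width: 0.0221
t=23.1 pos [ 0.6791 -0.1494  0.0325] q [ 0.07  0.89  0.1   1.52 -0.12  0.73  1.55] w 0.0221
shift mm [ 1.5 -0.   1. ]
turn deg [-0.3  0.1 -0. ]
turn deg [ 1.797e+02 -0.000e+00 -1.000e-01]
jaw dir deg 76.2 toolx [ 0.001  0.    -1.   ]
```

```bash
python3 -m creep '[{"wx":0,"wy":0,"wz":0,"tx":0.0015,"ty":0,"tz":0,"claw":1},{"wx":0,"wy":0,"wz":0,"tx":0.0015,"ty":0,"tz":0,"claw":1},{"wx":0,"wy":0,"wz":0,"tx":0.0015,"ty":0,"tz":0,"claw":0.7},{"wx":0,"wy":0,"wz":0,"tx":0.0015,"ty":0,"tz":0,"claw":0.65},{"wx":0,"wy":0,"wz":0,"tx":0.0015,"ty":0,"tz":0,"claw":0.55},{"wx":0,"wy":0,"wz":0,"tx":0.0015,"ty":0,"tz":0,"claw":0.45},{"wx":0,"wy":0,"wz":0,"tx":0.0015,"ty":0,"tz":0,"claw":0.4}]' 30
python3 -m creep '[{"wx":0,"wy":0,"wz":0,"tx":-0.02,"ty":0,"tz":0,"claw":0.4},{"wx":0,"wy":0,"wz":0,"tx":-0.05,"ty":0,"tz":0,"claw":0.4},{"wx":0,"wy":0,"wz":0,"tx":-0.09,"ty":0,"tz":0,"claw":0.3},{"wx":0,"wy":0,"wz":0,"tx":-0.13,"ty":0,"tz":-0.04,"claw":0.3},{"wx":0,"wy":0,"wz":0,"tx":-0.16,"ty":0,"tz":-0.09,"claw":0.3},{"wx":0,"wy":0,"wz":0,"tx":-0.19,"ty":0,"tz":-0.13,"claw":0.3},{"wx":0,"wy":0,"wz":0,"tx":-0.2,"ty":0.03,"tz":-0.16,"claw":0.3},{"wx":0,"wy":0,"wz":0,"tx":-0.2,"ty":0.05,"tz":-0.18,"claw":0.3}]'
python3 -m creep '[{"wx":0,"wy":0,"wz":0,"tx":0,"ty":0,"tz":0,"claw":0.3},{"wx":0,"wy":0,"wz":0,"tx":0,"ty":0,"tz":0,"claw":0.3}]'
python3 shot.py w12
python3 - <<'E'
from h import *
cv2.imwrite('pics/top12.png',bot.grab_frame('top'))
E
```

```text
clock: 23.75
position: [0.6791, -0.1494, 0.031]
tool_rot: [0.287, 1.57, 0.046]
force: [-0.4, 0.6, 0.8]
grip_width: 0.0511
clock: 24.55
position: [0.5146, -0.0572, 0.2332]
tool_rot: [0.364, 1.567, 0.122]
force: [1.4, 0.1, -0.2]
grip_width: 0.0596
clock: 24.75
position: [0.5147, -0.0568, 0.2339]
tool_rot: [0.343, 1.565, 0.103]
force: [0.8, -1.2, 0.1]
grip_width: 0.06
[ 0.515  -0.0575  0.2335] 24.8
```

View pics/w12.png

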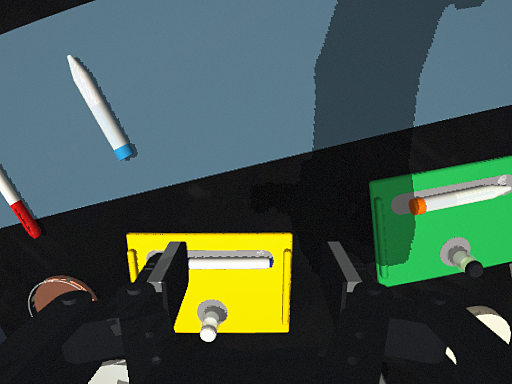

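View pics/top12.png

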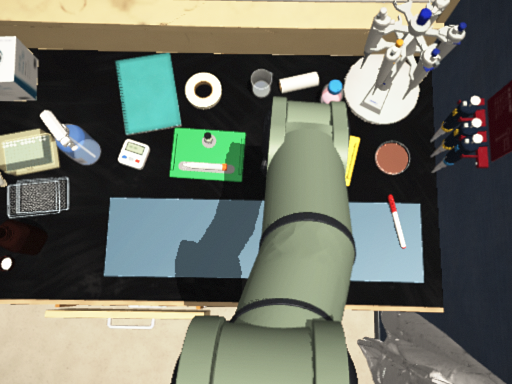

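Both kits look right from the wrist. In that view the white vial's foot is on the mark at (211,314) and the black vial's at (456,250). I'll move the arm clear for a numeric check from the top.

```bash
python3 -m creep '[{"wx":0,"wy":0,"wz":0,"tx":0,"ty":0.04,"tz":-0.015,"claw":0.3},{"wx":0,"wy":0,"wz":0,"tx":0,"ty":0.085,"tz":-0.03,"claw":0.3},{"wx":0,"wy":0,"wz":0,"tx":0,"ty":0.13,"tz":-0.05,"claw":0.3},{"wx":0,"wy":0,"wz":0,"tx":0,"ty":0.175,"tz":-0.07,"claw":0.3},{"wx":0,"wy":0,"wz":0,"tx":0,"ty":0.22,"tz":-0.09,"claw":0.3},{"wx":0,"wy":0,"wz":0,"tx":0,"ty":0.265,"tz":-0.11,"claw":0.3},{"wx":0,"wy":0,"wz":0,"tx":0,"ty":0.31,"tz":-0.13,"claw":0.3},{"wx":0,"wy":0,"wz":0,"tx":0,"ty":0.35,"tz":-0.143,"claw":0.3}]'
python3 -m creep '[{"wx":0,"wy":0,"wz":0,"tx":0,"ty":0.04,"tz":-0.01,"claw":0.3},{"wx":0,"wy":0,"wz":0,"tx":0,"ty":0.04,"tz":-0.01,"claw":0.3},{"wx":0,"wy":0,"wz":0,"tx":0,"ty":0.04,"tz":-0.01,"claw":0.3},{"wx":0,"wy":0,"wz":0,"tx":0,"ty":0.04,"tz":-0.01,"claw":0.3}]'
python3 - <<'E'
from h import *
im=bot.grab_frame('top');cv2.imwrite('pics/top13.png',im)
cv2.imwrite('pics/top13b.png',cv2.resize(im[110:200,160:370],None,fx=3.8,fy=3.8,interpolation=cv2.INTER_NEAREST))
cal=bot.get_calibration('top')
def frame(c,yaw): 
    r=np.radians(yaw);return np.array(c),np.array([[np.cos(r),np.sin(r)],[-np.sin(r),np.cos(r)]])
G=frame((.636,.1518),-3.0);Y=frame((.645,-.1415),-13.4)
h=cv2.cvtColor(im,cv2.COLOR_BGR2HSV).astype(int);H,S,V=h[...,0],h[...,1],h[...,2]
def rep(nm,m,box,z,F):
    p=np.argwhere(m)[:,::-1];p=p[(p[:,0]>=box[0])&(p[:,0]<box[2])&(p[:,1]>=box[1])&(p[:,1]<box[3])]
    w=(ray(cal,p,z)[:,:2]-F[0])@F[1].T
    q=cv2.minAreaRect((w*1000).astype(np.float32)); print(nm,len(p),'tray mm',np.round(q[0],1),'size',np.round(q[1],1),'ang',round(q[2],1))
rep('tube',((V>235)&(S<25))|((H<18)&(S>150)&(V>150)),(175,158,240,176),.017,G)
rep('black',V<60,(200,128,217,145),.052,G)
rep('white',(V>235)&(S<25),(312,125,334,143),.052,Y)
rep('marker',((V>235)&(S<25))|((H>110)&(H<130)&(S>150)),(282,145,350,180),.0145,Y)
# bystanders: shift relative to the first top image
a=cv2.imread('pics/top0.png')
d=cv2.absdiff(a,im).max(2)
for n,b in(('tubeblue',(325,208,360,268)),('red',(383,190,412,252)),('dish',(372,138,414,178))): print(n,'changed px',int((d[b[1]:b[3],b[0]:b[2]]>50).sum()))
E
python3 plan.py 0.45 .33 .2 87
```

```text
clock: 25.65
position: [0.46, 0.3182, 0.2325]
tool_rot: [0.2, 1.567, -0.043]
force: [1.4, -0.9, -0.4]
grip_width: 0.06
clock: 26.05
position: [0.4607, 0.358, 0.2319]
tool_rot: [-0.113, 1.567, -0.358]
force: [0.2, 0.4, 0.1]
grip_width: 0.0598
tube 209 tray mm [-32.3  -1.3] size [120.4  20.8] ang 86.0
black 49 tray mm [45.1 -2.4] size [24.1 41. ] ang 4.2
white 46 tray mm [32.2  0.9] size [16.4 22.7] ang 60.0
marker 220 tray mm [-36.2   0.8] size [134.   19.7] ang 89.9
tubeblue changed px 0
red changed px 0
dish changed px 0
t=26.1 pos [0.4607 0.358  0.2322] q [-0.78  0.47  0.03  1.73 -0.01  0.93  0.57] w 0.0599
shift mm [ 32.2 -29.7  -3.7]
turn deg [-11.    0.2   0. ]
turn deg [169.    0.   -0.3]
jaw dir deg 76.0 toolx [ 0.004 -0.001 -1.   ]
```

View pics/top13b.png

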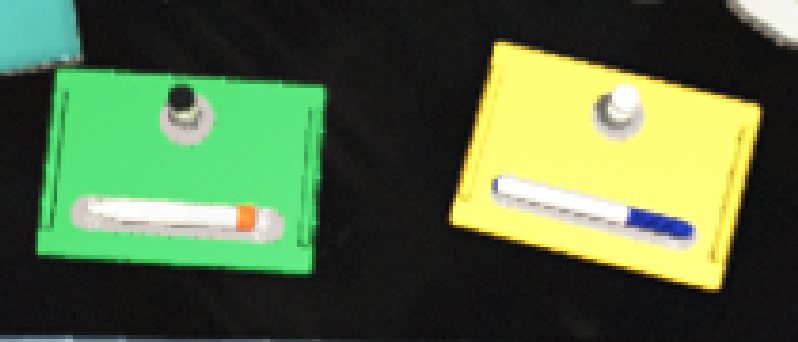

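View pics/top13.png

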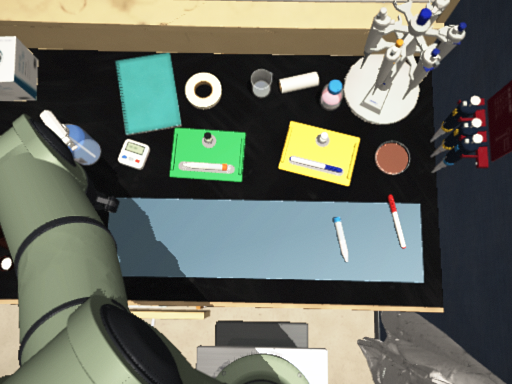

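The black-cap mask took in dark background beyond the tray edge, so I'll remeasure that one. The other three are well inside tolerance, and the bystanders haven't changed.

Run:
```python
from h import *
im=cv2.imread('pics/top13.png');cal=bot.get_calibration('top');V=im.max(2)
b=[b for b in blobs((V<75)&(np.indices(V.shape)[0]>130),5) if abs(b[1][0]-208)<8 and abs(b[1][1]-136)<8]
r=np.radians(-3)
for q in b: w=ray(cal,q[2],.052)[:,:2].mean(0)-[.636,.1518]; print(q[0],q[1].round(1),1000*np.array([w[0]*np.cos(r)+w[1]*np.sin(r),-w[0]*np.sin(r)+w[1]*np.cos(r)]))
```

```text
[205 133   6   6  30] [207.3 135.2] [37.81907488 -1.33891766]
```

Run:
```python
from workcell import bot
print(bot.job_done(), bot.observe()['clock'])
```

```text
the job is handed in; nothing more can be done
the job is handed in; nothing more can be done
```

Both kits are made up and the job is handed in. I used about 26 s of the 96 s; no verdict is reported.

The last top-camera check gave these positions in tray coordinates:

| Item | Tray | Measured x, y (mm) | Target x, y (mm) | Limit x, y (mm) |
|---|---|---|---|---|
| Orange tube | green | -32, -1 | -36, 0 | ±12, ±15 |
| Black-capped vial | green | +38, -1 | +36, 0 | ±12, ±12 |
| Blue marker | yellow | -36, +1 | -36, 0 | ±12, ±15 |
| White-capped vial | yellow | +32, +1 | +36, 0 | ±12, ±12 |

- **Alignment:** the tube lies about 4° off its mark by the mask and the marker about 0°, against a limit of 12°.
- **Vials:** both stood upright in the pictures, and the gripper was clear of everything.
- **Bystanders:** the picture areas around the blue-capped tube, red marker and petri dish showed no changed pixels compared with the start.
- **Disagreement:** my first reading of the black vial, x = +45 mm, was wrong because the mask included dark background beyond the tray edge. Masked to the cap alone it read +38 mm, which agrees with the wrist view.

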